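# Refit the selector-valve knob on its keyed stem and close the valve

## Task

Take the black knob from the parts tray and push it onto the valve's upright keyed stem: press lightly and turn it slowly until the key finds its slot and the knob drops fully home on the collar. Then turn the knob, stem and all, clockwise (seen from above) to its stop, so that its pointer stands over the raised mark on the valve, and let go. Never press hard before it has dropped, and leave the other things where they are.

Things in the scene. Friction and masses are not known exactly. Their poses are not given: they have to be found in the camera images.
- valve: Grey valve module, fixed, 110 (x) x 120 (y) x 50 mm high; origin at the centre of its underside, z up. On its top, centred, a steel collar 60 mm across rises to 58 mm; from it stands an upright steel stem with one radial key. The stem turns stiffly about z (0.17 N m) and stays where left; pressing more than about 10 N on the key can drag it round with the knob.
- seat (a point): On the stem's axis at the collar's upper face, where the knob's underside rests when home; axes as the module's. The stem's angle is NOT measured: at the start its key points anywhere from -1.25 to -0.05 rad, right-handed about z from the module's +x. Clockwise it turns until the key points along the module's -y (-1.57 rad), a hard stop; anticlockwise to a stop at +0.43 rad.
- stem_top (a point): Top of the stem, on its axis, 22 mm above the seat; axes as the module's, they do not turn with the stem. The stem is 16 mm thick, its top rim bevelled. The key is 5.6 mm wide, reaches 21 mm out from the axis, and runs from the collar to 12 mm above it, so the topmost 10 mm of the stem is plain and round.
- mark (a point): Top of the raised mark, a small steel ridge on the module's top at its -y side, 39 to 53 mm from the stem's axis, 4 mm higher than the collar. The pointer stands over it when the knob is at the clockwise stop.
- knob_mid (a point): Centre, half-way up, of the loose black knob (about 120 g, standing upright on its open end in the tray, z up): 54 mm tall in all; hub 55 mm across, 28 mm tall; on it an upright grip bar 44 mm long along the knob's x, 12 mm thick, 26 mm tall (28 to 54 mm above the underside). This point lies 27 mm above the underside.
- knob_bore (a point): Mouth of the knob's bore, centre of its underside. Bore 18 mm wide, 25 mm deep, with one keyway 7.2 mm wide out to 22.5 mm from the axis along the knob's +x, straight under the pointer. Resting on the key the knob stands 12 mm above home with the bore already 10 mm over the stem; it goes home only with +x within about 0.05 rad of the key's direction.
- knob_pointer (a point): Tip of the knob's pointer, a 6 mm wide nose on the hub's rim along the knob's +x, 38.5 mm from the axis, 21 mm above the underside.
- tray: Low open aluminium parts tray, fixed, 130 x 160 mm, walls 14 mm high, floor 5 mm thick; origin under its centre. Holds the knob, a hex nut and a brass fitting.
- nut: Loose steel hex nut, 22 mm across flats, 12 mm high, in the tray; a bystander. Origin under its centre.
- fitting: Loose brass pipe fitting, 14 x 42 x 14 mm, in the tray; a bystander. Origin under its square part.
- rack: Loose blue vial rack, 70 x 150 x 52 mm, on the bench beyond the work; a bystander. Origin under its centre.
- mouse: Loose black computer mouse, 100 x 60 x 32 mm, beyond the work; a bystander. Origin under its centre.
- wrench: Loose steel open-ended wrench lying on the bench to the left; a bystander.
- jar: Loose amber glass jar, 56 mm across, 80 mm tall, far left; a bystander. Origin under its centre.
- beaker: Loose glass beaker, 68 mm across, 85 mm tall, far left; a bystander. Origin under its centre.
Mind the look-alikes: they are no part of the job. What is shaped like the part that bears knob_mid but red is not meant.

How it is judged:
On the way:
1. The knob is fully home on the collar, keyed on the stem, before it is turned to the stop (z of knob_mid in the frame of seat between 0.024 and 0.0295 m and horizontal distance between knob_mid and seat below 0.003 m and angle between knob_mid's own z axis and vertical below 0.1 rad), for 0.2 s.
At the end, for the whole second after the job is handed in: The released knob sits at rest on the valve, its underside within 2.5 mm of the collar, within 3 mm of the stem's axis and upright within 0.1 rad, and its pointer is over the raised mark: within 0.2 rad of the module's -y axis (all of step 1 and angle between the x axis of knob_mid and the y axis of valve, either way round below 0.2 rad and y of knob_pointer in the frame of valve below -0.025 m and linear speed of knob below 0.02 m/s); the robot touches nothing.
It fails at once if The knob is pressed or jammed on the valve with more than 30 N before it has dropped home (more than 4 mm above the collar) (contact force between knob and valve above 30 N and z of knob_mid in the frame of seat above 0.031 m).
It fails at once if One of the bystanders (nut, fitting, vial rack, mouse, wrench, jar, beaker) is moved more than 30 mm (distance of any of nut, fitting, rack, mouse, wrench, jar, beaker from where it was at the start of the episode above 0.03 m).
It also fails if it takes over 72 s, if anything falls off the work surface, if the arm or the gripper's body presses on something with over 40 N, if the wrist force passes 120 N, or if a joint passes its speed limit or range.

## Robot

A 7-joint arm with a two-finger parallel gripper is mounted at the origin on the work surface. World frame = base frame: x ahead of the robot, y to its left, z up, the work surface at z = 0. Lengths are in m, angles in rad, forces in N, time in s.
With the tool pointing down it reaches from about 0.4 to 0.85 m from the base axis. Payload 4.5 kg.
Tool frame: the origin (TCP) lies midway between the tips of the shut fingers; the grasp point (between the pads) lies 19 mm behind it; z points along the fingers, y is the direction in which the jaws open and shut (so a half turn about z gives the same grasp; the last joint's range is limited). The gripper opens to 88 mm and grips with 3 to 60 N. Pads are 18 mm wide; open, the fingers measure 123 mm over their backs; the gripper's body (75 mm by 187 mm) begins 45 mm behind the grasp point.
Start: joints at [1.212, 0.689, -0.195, 1.565, 0.157, 0.902, -0.215], TCP at [0.239, -0.577, 0.239] pointing down, gripper open.
Joint ranges: [-3.01, 3.01], [-0.46, 2.08], [-1.47, 1.51], [0.13, 2.56], [-1, 4.14], [0.04, 2.09], [-2.66, 2.66]. Speed limits (rad/s): [2.57, 2.57, 3.14, 3.14, 3.14, 3.14, 3.14].

## Interface

Orientations are given as a unit quaternion [x, y, z, w].
In Python, from plant import r gives the robot as it stands.
- The arm moves only by the tool play_rows, never from a script. Its argument "targets" is a list of rows, each an object of numbers: "jaw": the closure, from 0 (fully open) to 1 (shut); "dx", "dy", "dz": the shift along the tool's x, y, z in m; "yaw": the turn about the tool's z in rad. A call has exactly 5 rows; each row shifts and turns the pose as measured when the row begins, along the tool's axes as they then stand; what a row does not reach is not made up. A row lasts 1/10 s, in which the tool goes at most 50 mm and 8.59 degrees, less where a joint would pass 70% of its speed; a pose out of reach is approached as far as the arm can. A call with a gripper value outside its range is refused whole. The fingers move at their own pace and stop on an object; "squeeze" is the grip in N (left out, the last holds). Time passes only in rows, so rows that do not move let the fingers close, or fill a call up. It gives the time, the measured TCP pose, the force and the opening at its end, in the units of the state.
- r.get_state(): the state, without advancing time (a new reading comes with each control period).
- r.snapshot(name): name is "scene" or "side" or "wrist"; returns a dict with "frame" (420x560x3 uint8, red, green, blue), "z_map" (420x560 float32, m along the optical axis (not along the pixel's ray), 0 where there is no reading), "mtx" (3x3 intrinsics, pixels), "position" and "orientation" of the camera in the world; the wrist camera has in their place "T_tool_cam" (4x4, takes a point from camera to tool coordinates, whose origin is the TCP and whose axes are the flange's). Camera axes: x right, y up, looking along -z (the intrinsics and any distortion apply to the point x, -y, -z); pixel columns grow to the right and rows downward; lengths in m; the calibration is good to about 2 mm. A picture is of the moment at which its call begins: read the wrist's pose just before it.
- r.finish_job(): hands the job in, once; it reports no verdict.
The state is a dict: "clock": time; "q": joint angles; "qd": joint speeds; "joint_torque": joint torques, N m; "tool_pos": TCP position; "eef_rot": TCP orientation; "contact_force": force on the tool from outside, world axes, zero at the start; "moment": the same for the moment, N m; "opening": opening from 0.0 (shut) to 1.0 (fully open).
Only numpy, scipy, OpenCV 4.12 (cv2) and the standard library are available. Lean on these libraries where they do the work, as an engineer would, in place of code of your own. Each camera call takes 0.05 s, during which the arm holds its last target.

## Working session

There is one attempt and no reset: what is moved stays moved. The work goes in short steps, Python scripts to look and compute and a tool call to move; the robot and the scene stay as the last step left them, time stands still between calls to the robot, and variables do not carry over. Pictures are saved under pics/ and viewed, and the job is handed in when it is done.

Besides the shell and the picture viewer there is one more tool, called after ">>>" in YAML: its name, and indented under it one key for each argument. play_rows: Moves the arm, as the interface text tells. Its arguments: {"type":"object","properties":{"targets":{"type":"array"},"squeeze":{"type":"number"}},"required":["targets"]}

```bash
ls; mkdir -p pics; python3 - <<'E'
from plant import r
import cv2,numpy as np
print({k:np.round(v,3) for k,v in r.get_state().items()})
for n in ["scene","side","wrist"]:
    s=r.snapshot(n); np.savez(f"pics/{n}0.npz",**s)
    cv2.imwrite(f"pics/{n}0.png",s["frame"][:,:,::-1])
    print(n,{k:np.round(v,3).tolist() for k,v in s.items() if k not in("frame","z_map")})
E
```

```text
pics
{'clock': np.float64(0.0), 'q': array([ 1.212,  0.69 , -0.194,  1.566,  0.157,  0.902, -0.215]), 'qd': array([ 0.   , -0.001, -0.   , -0.001, -0.001, -0.001,  0.001]), 'joint_torque': array([ 0.0000e+00, -5.2756e+01, -1.2670e+00, -1.5343e+01, -5.3000e-02,
        7.0000e-03,  0.0000e+00]), 'tool_pos': array([ 0.239, -0.577,  0.238]), 'eef_rot': array([ 0.981,  0.195, -0.   , -0.001]), 'contact_force': array([ 0.714, -0.533, -0.306]), 'moment': array([-0.021,  0.001, -0.003]), 'opening': np.float64(0.999)}
scene {'mtx': [[429.394, 0.0, 278.815], [0.0, 429.394, 210.259], [0.0, 0.0, 1.0]], 'position': [1.073, -0.248, 1.078], 'orientation': [0.235, 0.129, 0.477, 0.837]}
side {'mtx': [[411.159, 0.0, 283.699], [0.0, 411.159, 203.908], [0.0, 0.0, 1.0]], 'position': [0.258, 0.718, 0.503], 'orientation': [-0.102, 0.489, 0.847, -0.181]}
wrist {'mtx': [[361.773, 0.0, 279.147], [0.0, 361.773, 209.854], [0.0, 0.0, 1.0]], 'T_tool_cam': [[0.001, 0.957, 0.29, 0.075], [1.0, -0.001, 0.0, 0.0], [0.0, 0.29, -0.957, -0.147], [0.0, 0.0, 0.0, 1.0]]}
```

View pics/scene0.png

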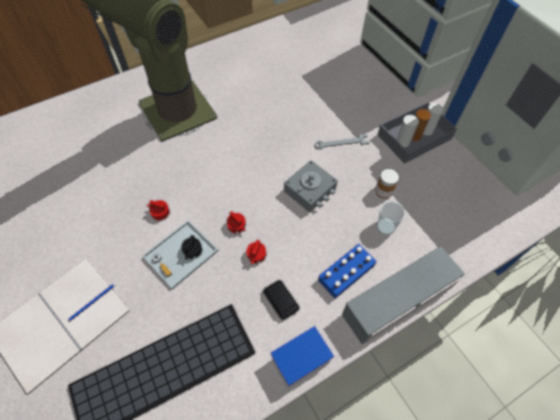

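View pics/side0.png

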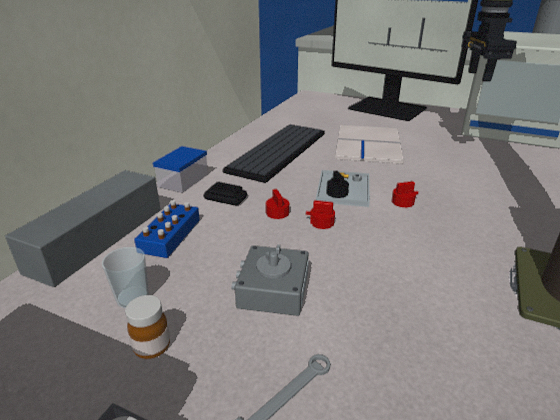

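View pics/wrist0.png

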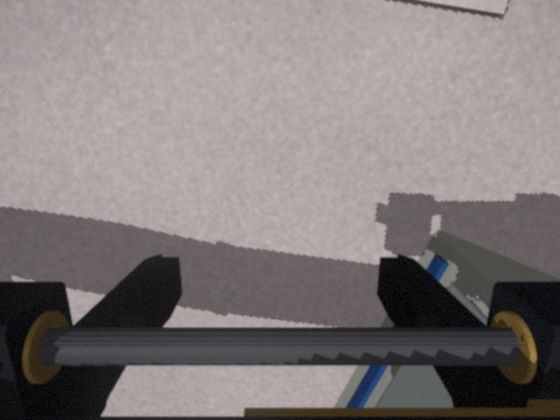

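The scene view shows the valve at about (311,185) and the tray at (180,255) with one black knob at (191,246). Knob-shaped candidates in the scene view: black (191,246), red (158,209), (236,222) and (257,252). Only the black one in the tray fits; the three red ones are look-alikes. I'll confirm that in a crop and measure.

```bash
cat > h.py <<'E'
import numpy as np,cv2
from scipy.spatial.transform import Rotation as R
def cam(s,st=None):
    if "T_tool_cam" in s:
        T=np.eye(4);T[:3,:3]=R.from_quat(st["eef_rot"]).as_matrix();T[:3,3]=st["tool_pos"]
        T=T@np.array(s["T_tool_cam"]);return T[:3,:3],T[:3,3]
    return R.from_quat(s["orientation"]).as_matrix(),np.array(s["position"])
def rays(s,uv,st=None):
    uv=np.atleast_2d(np.array(uv,float));K=s["mtx"]
    d=np.stack([(uv[:,0]-K[0,2])/K[0,0],-(uv[:,1]-K[1,2])/K[1,1],-np.ones(len(uv))],1)
    Rm,p=cam(s,st);return d@Rm.T,p
def plane(s,uv,z,st=None):
    d,p=rays(s,uv,st);return p+d*((z-p[2])/d[:,2])[:,None]
def cloud(s,st=None):
    h,w=s["z_map"].shape;v,u=np.mgrid[:h,:w]
    d,p=rays(s,np.stack([u.ravel(),v.ravel()],1),st)
    return (p+d*s["z_map"].ravel()[:,None]).reshape(h,w,3)
E
python3 - <<'E'
from h import *
for n,bx in [("scene",(140,220,230,290)),("side",(310,165,380,210))]:
    s=dict(np.load(f"pics/{n}0.npz"));f=s["frame"];x0,y0,x1,y1=bx
    P=cloud(s)
    c=f[y0:y1,x0:x1,::-1];
    cv2.imwrite(f"pics/crop_{n}.png",cv2.resize(c,None,fx=7,fy=7,interpolation=2))
    m=(f.max(2)<70);Z=P[:,:,2]
    mm=np.zeros_like(m);mm[y0:y1,x0:x1]=m[y0:y1,x0:x1]
    q=P[mm&(Z>0.02)];print(n,len(q),q.mean(0),q.min(0),q.max(0))
    hi=P[mm&(Z>0.045)];print("bar",len(hi),hi.mean(0) if len(hi) else 0)
for n,bx in [("scene",(280,150,345,215)),("side",(230,235,315,315))]:
    s=dict(np.load(f"pics/{n}0.npz"));x0,y0,x1,y1=bx
    P=cloud(s);Q=P[y0:y1,x0:x1].reshape(-1,3)
    cv2.imwrite(f"pics/cropv_{n}.png",cv2.resize(s["frame"][y0:y1,x0:x1,::-1],None,fx=7,fy=7,interpolation=2))
    t=Q[(abs(Q[:,2]-0.05)<0.004)]
    print(n,"top",len(t),cv2.minAreaRect((t[:,:2]*1000).astype(np.float32)))
    t=Q[(abs(Q[:,2]-0.058)<0.003)];print("collar",len(t),np.median(t,0))
    t=Q[Q[:,2]>0.07];print("stem",len(t),t.mean(0),t.max(0))
E
```

```text
scene 293 [ 0.51909615 -0.182385    0.04196659] [ 0.48498703 -0.24819548  0.02011604] [ 1.07292637 -0.15697505  1.0780378 ]
bar 84 [ 0.52005222 -0.18377019  0.06740781]
side 314 [ 0.50101596 -0.15264305  0.04406691] [ 0.25809802 -0.19633275  0.02006048] [0.53279143 0.71832217 0.50293018]
bar 82 [ 0.49017735 -0.1164181   0.0808946 ]
scene top 918 ((505.580078125, 205.44715881347656), (110.82786560058594, 122.8880615234375), 14.594874382019043)
collar 197 [0.50887216 0.20544203 0.05746963]
stem 52 [ 0.7792631  -0.01291389  0.55822154] [1.07292637 0.21272307 1.0780378 ]
side top 2153 ((502.78314208984375, 210.69912719726562), (109.62932586669922, 122.39420318603516), 14.657549858093262)
collar 515 [0.4980535  0.21664676 0.05777109]
stem 105 [0.44463936 0.33280323 0.17787047] [0.52041566 0.71832217 0.50293018]
```

View pics/crop_scene.png

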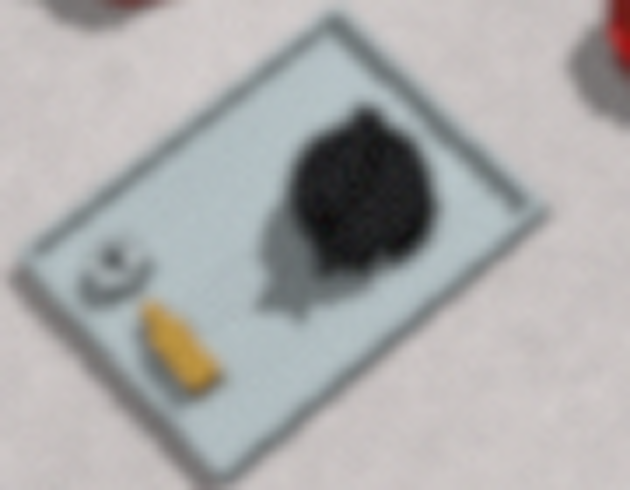

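View pics/crop_side.png

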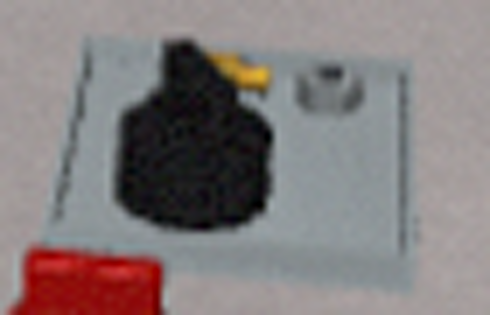

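View pics/cropv_scene.png

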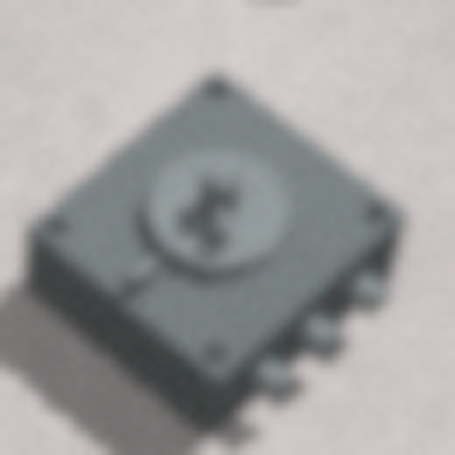

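View pics/cropv_side.png

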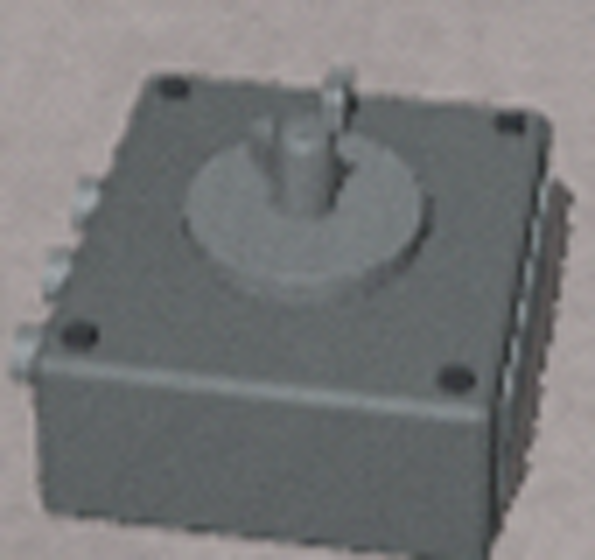

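The crops confirm the black knob stands in the tray next to the nut and fitting. The mark on the valve is on its tray-facing side. Next I move the wrist camera over the tray.

>>> play_rows:
  targets:
    - {"jaw":0,"dx":0.04,"dy":-0.025,"dz":0,"yaw":0}
    - {"jaw":0,"dx":0.04,"dy":-0.025,"dz":0,"yaw":0}
    - {"jaw":0,"dx":0.04,"dy":-0.025,"dz":0,"yaw":0}
    - {"jaw":0,"dx":0.04,"dy":-0.025,"dz":0,"yaw":0}
    - {"jaw":0,"dx":0.04,"dy":-0.025,"dz":0,"yaw":0}

```text
clock: 0.65
tool_pos: [0.3736, -0.3873, 0.2353]
eef_rot: [0.983, 0.186, -0.003, 0.001]
contact_force: [1.1, -1.9, -0.1]
opening: 0.998
```

>>> play_rows:
  targets:
    - {"jaw":0,"dx":0.04,"dy":-0.025,"dz":0,"yaw":0}
    - {"jaw":0,"dx":0.04,"dy":-0.025,"dz":0,"yaw":0}
    - {"jaw":0,"dx":0.04,"dy":-0.025,"dz":0,"yaw":0}
    - {"jaw":0,"dx":0.04,"dy":-0.025,"dz":0,"yaw":0}
    - {"jaw":0,"dx":0,"dy":0,"dz":0,"yaw":0}

```text
clock: 1.15
tool_pos: [0.494, -0.2206, 0.234]
eef_rot: [0.981, 0.192, -0.001, -0.001]
contact_force: [-0.2, 0.0, -0.0]
opening: 0.998
```

```bash
cat > w.py <<'E'
import sys
from plant import r
from h import *
import pickle
n=sys.argv[1]
st=r.get_state(); s=r.snapshot("wrist")
pickle.dump((s,st),open(f"pics/{n}.pkl","wb"))
cv2.imwrite(f"pics/{n}.png",s["frame"][:,:,::-1])
print(st["clock"],st["tool_pos"],R.from_quat(st["eef_rot"]).as_matrix()[:,0].round(4),R.from_quat(st["eef_rot"]).as_matrix()[:,2].round(4),st["contact_force"].round(2),st["moment"].round(3),st["opening"])
E
python3 w.py w1
```

```text
1.15 [ 0.49402585 -0.22056238  0.23396016] [ 9.262e-01  3.770e-01 -9.000e-04] [-0.002   0.0025 -1.    ] [-0.18  0.01 -0.01] [ 0.04   0.015 -0.037] 0.9982176741078292
```

View pics/w1.png

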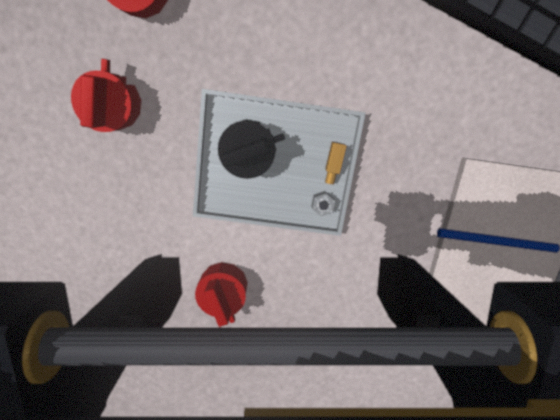

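The black knob is at pixel (247,149) with its pointer towards (283,138). One red knob is near (222,295). I'll enlarge and fit.

```bash
cat > k.py <<'E'
import sys,pickle
from h import *
n=sys.argv[1];x0,y0,x1,y1=map(int,sys.argv[2:6])
s,st=pickle.load(open(f"pics/{n}.pkl","rb"))
f=s["frame"];P=cloud(s,st)
cv2.imwrite(f"pics/{n}c.png",cv2.resize(f[y0:y1,x0:x1,::-1],None,fx=600/(y1-y0),fy=600/(y1-y0),interpolation=2))
m=np.zeros(f.shape[:2],bool);m[y0:y1,x0:x1]=True
Z=P[:,:,2];dark=m&(f.max(2)<90)
for lo,hi in [(0.02,.03),(.03,.038),(.05,.068)]:
    q=P[dark&(Z>lo)&(Z<hi)]
    if len(q)>5: print(lo,hi,len(q),"med z",np.median(q[:,2]).round(4),"rect",cv2.minAreaRect((q[:,:2]*1000).astype(np.float32)), "circ",cv2.minEnclosingCircle((q[:,:2]*1000).astype(np.float32)))
E
python3 k.py w1 205 105 305 195
```

```text
0.02 0.03 64 med z 0.0291 rect ((532.255859375, -193.345458984375), (32.73746109008789, 9.59223747253418), 87.3859634399414) circ ((535.0638427734375, -193.47366333007812), 16.3972110748291)
0.03 0.038 1864 med z 0.0327 rect ((510.0196533203125, -179.92132568359375), (54.59236145019531, 54.95267868041992), 87.23137664794922) circ ((514.1040649414062, -182.60447692871094), 32.580223083496094)
0.05 0.068 693 med z 0.0584 rect ((509.7298278808594, -179.65533447265625), (12.333785057067871, 43.916542053222656), 41.19533157348633) circ ((510.4287109375, -179.09829711914062), 22.09170150756836)
```

View pics/w1c.png

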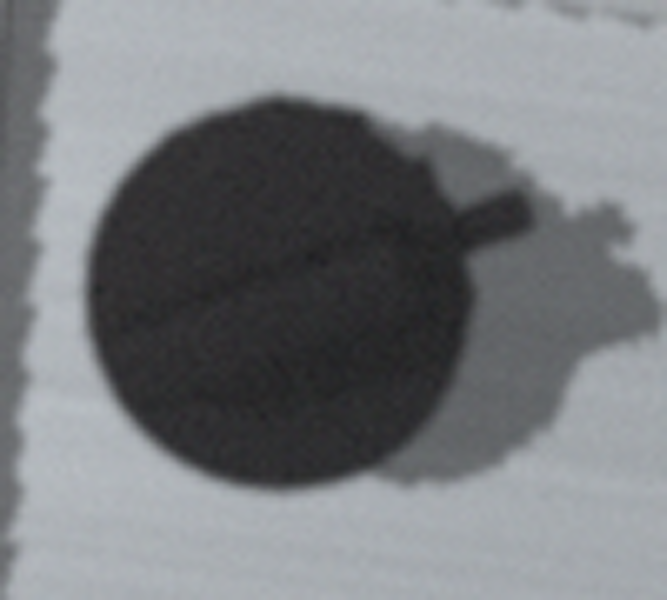

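Now I measure the valve's yaw, mark and key from the fixed cameras, and check joint 7.

```bash
python3 - <<'E'
from h import *
from plant import r
print(r.get_state()["q"].round(3))
s=dict(np.load("pics/scene0.npz"))
p=lambda x,y,z:plane(s,[(280+x/7-.4,150+y/7-.4)],z)[0].round(4)
print("mark",p(138,278,.055),"collar c",p(215,210,.058),"key end?",p(215,240,.07),p(215,185,.08),p(185,220,.06))
print("knobs side",p(370,285,.03),p(275,375,.03))
E
```

```text
[ 0.431  0.585 -0.145  1.826  0.12   0.744 -0.967]
mark [0.5158 0.1617 0.055 ] collar c [0.5049 0.2061 0.058 ] key end? [0.5241 0.1927 0.07  ] [0.5067 0.2031 0.08  ] [0.504  0.1918 0.06  ]
knobs side [0.5546 0.2538 0.03  ] [0.5715 0.1947 0.03  ]
```

The module's yaw is about +14.6°, so −y and the mark lie at about −75.4° in the world. Next I centre over the knob and align tool x with the pointer (−48.8°).

>>> play_rows:
  targets:
    - {"jaw":0,"dx":0.03,"dy":-0.032,"dz":0,"yaw":0}
    - {"jaw":0,"dx":0,"dy":0,"dz":0.01,"yaw":0.14}
    - {"jaw":0,"dx":0,"dy":0,"dz":0.01,"yaw":0.14}
    - {"jaw":0,"dx":0,"dy":0,"dz":0.01,"yaw":0.14}
    - {"jaw":0,"dx":0,"dy":0,"dz":0.01,"yaw":0.14}

```text
clock: 1.7
tool_pos: [0.5049, -0.1897, 0.193]
eef_rot: [0.995, -0.102, -0.002, 0.002]
contact_force: [-0.8, -0.1, -0.2]
opening: 1.001
```

>>> play_rows:
  targets:
    - {"jaw":0,"dx":0,"dy":0,"dz":0.01,"yaw":0.14}
    - {"jaw":0,"dx":0,"dy":0,"dz":0.01,"yaw":0.14}
    - {"jaw":0,"dx":0,"dy":0,"dz":0.01,"yaw":0.14}
    - {"jaw":0,"dx":0,"dy":0,"dz":0.01,"yaw":0.14}
    - {"jaw":0,"dx":0,"dy":0,"dz":0,"yaw":0}

```text
clock: 2.2
tool_pos: [0.4987, -0.1984, 0.1502]
eef_rot: [0.921, -0.39, -0.004, 0.006]
contact_force: [-1.1, 0.0, 0.0]
opening: 1.001
```

```bash
python3 w.py w2
```

```text
2.2 [ 0.49865689 -0.19837155  0.15023012] [ 0.6953 -0.7187 -0.0021] [-0.0119 -0.0086 -0.9999] [-1.06  0.03  0.03] [0.139 0.047 0.003] 1.0009617419195629
```

View pics/w2.png

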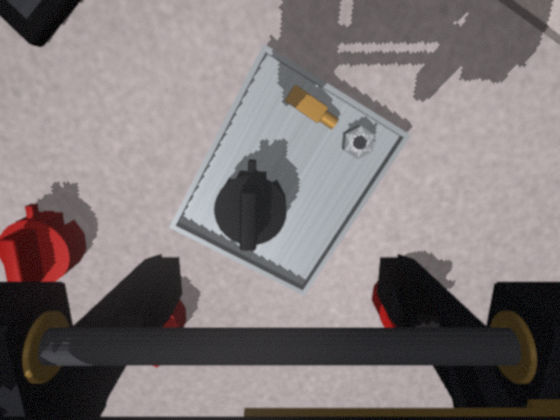

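```bash
python3 k.py w2 195 150 300 260; python3 - <<'E'
from h import *
import pickle
s,st=pickle.load(open("pics/w2.pkl","rb"))
f=s["frame"].astype(int);P=cloud(s,st)
m=(f[:,:,0]>100)&(f[:,:,1]<60);q=P[m&(P[:,:,2]>.015)&(P[:,:,2]<.07)]
print(len(q),q.min(0),q.max(0))
E
```

```text
0.02 0.03 163 med z 0.0288 rect ((520.5459594726562, -203.0093536376953), (47.696712493896484, 23.808570861816406), 26.629058837890625) circ ((516.11328125, -194.22520446777344), 23.912477493286133)
0.03 0.038 2872 med z 0.0327 rect ((509.4688415527344, -180.6193084716797), (55.85637664794922, 54.30137252807617), 88.05352783203125) circ ((513.0774536132812, -184.025146484375), 32.77385330200195)
0.05 0.068 1061 med z 0.0584 rect ((509.5117492675781, -179.93704223632812), (12.083410263061523, 44.04548645019531), 41.47706985473633) circ ((509.2453918457031, -180.22930908203125), 22.167362213134766)
1880 [ 0.3501042  -0.19449506  0.01760185] [ 0.63603804 -0.01148803  0.05669973]
```

>>> play_rows:
  targets:
    - {"jaw":0.4,"dx":0,"dy":0,"dz":0,"yaw":0}
    - {"jaw":0.4,"dx":0,"dy":0,"dz":0,"yaw":0}
    - {"jaw":0.4,"dx":0,"dy":0,"dz":0,"yaw":0}
    - {"jaw":0.4,"dx":0,"dy":0,"dz":0,"yaw":0}
    - {"jaw":0.4,"dx":0,"dy":0,"dz":0,"yaw":0.03}

```text
clock: 2.75
tool_pos: [0.4991, -0.2009, 0.1528]
eef_rot: [0.916, -0.401, -0.002, 0.006]
contact_force: [-1.0, -0.5, 0.3]
opening: 0.605
```

```bash
python3 w.py w3;python3 k.py w3 195 150 300 260
```

```text
2.75 [ 0.49913728 -0.20087472  0.15281349] [ 0.6783 -0.7348  0.0018] [-0.0079 -0.0098 -0.9999] [-0.95 -0.47  0.31] [ 0.089 -0.052  0.008] 0.6049662079910944
0.02 0.03 164 med z 0.0287 rect ((517.8637084960938, -205.04296875), (43.45848846435547, 19.266433715820312), 19.345075607299805) circ ((515.735107421875, -198.9800567626953), 21.9647216796875)
0.03 0.038 2780 med z 0.0326 rect ((509.6107482910156, -180.1582489013672), (55.393043518066406, 54.35078048706055), 87.01915740966797) circ ((512.8734741210938, -183.5826873779297), 32.33181381225586)
0.05 0.068 1067 med z 0.0583 rect ((509.328857421875, -179.9562225341797), (12.095203399658203, 43.72581481933594), 41.22297286987305) circ ((509.6024169921875, -179.71490478515625), 22.25310707092285)
```

>>> play_rows:
  targets:
    - {"jaw":0.4,"dx":-0.008,"dy":-0.022,"dz":0,"yaw":0.022}
    - {"jaw":0.4,"dx":0,"dy":0,"dz":0.03,"yaw":0}
    - {"jaw":0.4,"dx":0,"dy":0,"dz":0.03,"yaw":0}
    - {"jaw":0.4,"dx":0,"dy":0,"dz":0.01,"yaw":0}
    - {"jaw":0.4,"dx":0,"dy":0,"dz":0,"yaw":0}

```text
clock: 3.3
tool_pos: [0.5122, -0.1805, 0.0822]
eef_rot: [0.911, -0.413, 0.001, 0.006]
contact_force: [-0.0, -0.7, 0.2]
opening: 0.601
```

```bash
python3 w.py w4
python3 - <<'E'
from h import *
import pickle
s,st=pickle.load(open("pics/w4.pkl","rb"))
M=R.from_quat(st["eef_rot"]).as_matrix()
print(M.T@(np.array([.5095,-.18,.037])-st["tool_pos"]), np.degrees(np.arctan2(M[1,0],M[0,0])))
E
```

```text
3.3 [ 0.51217753 -0.18049615  0.08215562] [ 0.6587 -0.7524  0.0067] [-0.0029 -0.0114 -0.9999] [-0.03 -0.72  0.24] [ 0.123 -0.016  0.004] 0.6010031802477406
[-0.00243823  0.00124811  0.04515465] -48.7966314305201
```

View pics/w4.png

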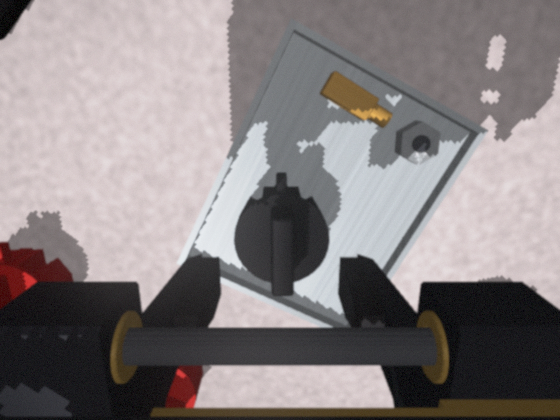

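The bar (at about (283,250)) is aligned and central between the fingers. I descend the last 45 mm with small corrections and close.

>>> play_rows:
  targets:
    - {"jaw":0.4,"dx":-0.002,"dy":0.001,"dz":0.02,"yaw":0}
    - {"jaw":0.4,"dx":0,"dy":0,"dz":0.015,"yaw":0}
    - {"jaw":0.4,"dx":0,"dy":0,"dz":0.007,"yaw":0}
    - {"jaw":0.4,"dx":0,"dy":0,"dz":0.002,"yaw":0}
    - {"jaw":0.4,"dx":0,"dy":0,"dz":0,"yaw":0}

```text
clock: 3.85
tool_pos: [0.5141, -0.1828, 0.0432]
eef_rot: [0.91, -0.414, 0.006, 0.006]
contact_force: [0.3, 0.4, 0.4]
opening: 0.6
```

```bash
cat > t.py <<'E'
from plant import r
from h import *
import sys
st=r.get_state();M=R.from_quat(st["eef_rot"]).as_matrix()
print("t",st["clock"],"pos",st["tool_pos"].round(4),"yawx",np.degrees(np.arctan2(M[1,0],M[0,0])).round(2),"z",M[:,2].round(4),"F",st["contact_force"].round(2),"M",st["moment"].round(3),"open mm",round(st["opening"]*88,1),"q",st["q"].round(2))
if len(sys.argv)>3: print("tool delta",(M.T@(np.array(list(map(float,sys.argv[1:4])))-st["tool_pos"])).round(4))
E
python3 t.py .5095 -.18 .037
```

```text
t 3.85 pos [ 0.5141 -0.1828  0.0432] yawx -48.9 z [ 0.0069 -0.0156 -0.9999] F [0.27 0.45 0.38] M [ 0.192 -0.045  0.018] open mm 52.8 q [ 0.18  0.9   0.12  1.96 -0.3   0.29 -1.89]
tool delta [-0.0052  0.0016  0.0061]
```

Joint 7 is at −1.89, and turning to the mark at the valve would run it close to its limit. The opposite grasp (half a turn) gives ample range, so I rise and turn by −π.

>>> play_rows:
  targets:
    - {"jaw":0.4,"dx":0,"dy":0,"dz":-0.03,"yaw":0}
    - {"jaw":0.4,"dx":0,"dy":0,"dz":-0.03,"yaw":-0.14}
    - {"jaw":0.4,"dx":0,"dy":0,"dz":0,"yaw":-0.145}
    - {"jaw":0.4,"dx":0,"dy":0,"dz":0,"yaw":-0.145}
    - {"jaw":0.4,"dx":0,"dy":0,"dz":0,"yaw":-0.145}

```text
clock: 4.35
tool_pos: [0.5156, -0.1832, 0.1102]
eef_rot: [0.991, -0.13, 0.007, 0.009]
contact_force: [-0.2, -0.4, 0.3]
opening: 0.6
```

>>> play_rows:
  targets:
    - {"jaw":0.4,"dx":0,"dy":0,"dz":0,"yaw":-0.145}
    - {"jaw":0.4,"dx":0,"dy":0,"dz":0,"yaw":-0.145}
    - {"jaw":0.4,"dx":0,"dy":0,"dz":0,"yaw":-0.145}
    - {"jaw":0.4,"dx":0,"dy":0,"dz":0,"yaw":-0.145}
    - {"jaw":0.4,"dx":0,"dy":0,"dz":0,"yaw":-0.145}

```text
clock: 4.85
tool_pos: [0.5173, -0.1855, 0.116]
eef_rot: [0.97, 0.242, 0.006, 0.015]
contact_force: [-0.6, 0.1, -0.3]
opening: 0.603
```

>>> play_rows:
  targets:
    - {"jaw":0.4,"dx":0,"dy":0,"dz":0,"yaw":-0.145}
    - {"jaw":0.4,"dx":0,"dy":0,"dz":0,"yaw":-0.145}
    - {"jaw":0.4,"dx":0,"dy":0,"dz":0,"yaw":-0.145}
    - {"jaw":0.4,"dx":0,"dy":0,"dz":0,"yaw":-0.145}
    - {"jaw":0.4,"dx":0,"dy":0,"dz":0,"yaw":-0.145}

```text
clock: 5.35
tool_pos: [0.5183, -0.1888, 0.1213]
eef_rot: [0.814, 0.581, 0.0, 0.021]
contact_force: [-0.7, -0.9, 0.5]
opening: 0.599
```

>>> play_rows:
  targets:
    - {"jaw":0.4,"dx":0,"dy":0,"dz":0,"yaw":-0.145}
    - {"jaw":0.4,"dx":0,"dy":0,"dz":0,"yaw":-0.145}
    - {"jaw":0.4,"dx":0,"dy":0,"dz":0,"yaw":-0.145}
    - {"jaw":0.4,"dx":0,"dy":0,"dz":0,"yaw":-0.145}
    - {"jaw":0.4,"dx":0,"dy":0,"dz":0,"yaw":0}

```text
clock: 5.85
tool_pos: [0.5189, -0.1929, 0.1261]
eef_rot: [0.606, 0.795, -0.009, 0.025]
contact_force: [0.1, 0.4, -1.1]
opening: 0.6
```

```bash
python3 t.py .5095 -.18 .037
```

```text
t 5.85 pos [ 0.5189 -0.1929  0.1261] yawx 105.34 z [ 0.029  -0.0437 -0.9986] F [ 0.05  0.37 -1.07] M [ 0.008 -0.062 -0.039] open mm 52.8 q [ 0.54  0.79 -0.49  1.91  0.72  0.59 -0.17]
tool delta [ 0.0193 -0.0071  0.0881]
```

The tilt has grown to about 0.05 rad during the fast turn. I check how a still row drifts.

>>> play_rows:
  targets:
    - {"jaw":0.4,"dx":0,"dy":0,"dz":0,"yaw":0}
    - {"jaw":0.4,"dx":0,"dy":0,"dz":0,"yaw":0}
    - {"jaw":0.4,"dx":0,"dy":0,"dz":0,"yaw":0}
    - {"jaw":0.4,"dx":0,"dy":0,"dz":0,"yaw":0}
    - {"jaw":0.4,"dx":0,"dy":0,"dz":0,"yaw":0}

```text
clock: 6.35
tool_pos: [0.5192, -0.1937, 0.1275]
eef_rot: [0.61, 0.792, -0.009, 0.026]
contact_force: [-0.4, 0.7, -0.1]
opening: 0.599
```

```bash
python3 t.py .5095 -.18 .037
```

```text
t 6.35 pos [ 0.5192 -0.1937  0.1275] yawx 104.77 z [ 0.0302 -0.0468 -0.9984] F [-0.4   0.67 -0.07] M [ 0.046 -0.116  0.028] open mm 52.7 q [ 0.54  0.78 -0.48  1.91  0.72  0.59 -0.17]
tool delta [ 0.0205 -0.0074  0.0894]
```

>>> play_rows:
  targets:
    - {"jaw":0.4,"dx":0,"dy":0,"dz":-0.04,"yaw":0}
    - {"jaw":0.4,"dx":0,"dy":0,"dz":-0.04,"yaw":0}
    - {"jaw":0.4,"dx":0,"dy":0,"dz":-0.04,"yaw":0}
    - {"jaw":0.4,"dx":0,"dy":0,"dz":-0.04,"yaw":0}
    - {"jaw":0.4,"dx":0,"dy":0,"dz":0,"yaw":0}

```text
clock: 6.85
tool_pos: [0.5137, -0.1848, 0.2914]
eef_rot: [0.61, 0.792, -0.01, 0.024]
contact_force: [1.0, -0.6, -0.3]
opening: 0.598
```

```bash
python3 t.py .5095 -.18 .037
```

```text
t 6.85 pos [ 0.5137 -0.1848  0.2914] yawx 104.77 z [ 0.0255 -0.0444 -0.9987] F [ 0.98 -0.57 -0.31] M [ 0.    -0.121 -0.025] open mm 52.6 q [ 0.65  0.56 -0.67  1.76  0.48  0.95  0.04]
tool delta [ 0.0183 -0.0062  0.2537]
```

>>> play_rows:
  targets:
    - {"jaw":0.4,"dx":0,"dy":0,"dz":0.04,"yaw":0}
    - {"jaw":0.4,"dx":0,"dy":0,"dz":0.04,"yaw":0}
    - {"jaw":0.4,"dx":0,"dy":0,"dz":0.04,"yaw":0}
    - {"jaw":0.4,"dx":0,"dy":0,"dz":0.04,"yaw":0}
    - {"jaw":0.4,"dx":0,"dy":0,"dz":0,"yaw":0}

```text
clock: 7.35
tool_pos: [0.5204, -0.1928, 0.1283]
eef_rot: [0.611, 0.791, -0.009, 0.027]
contact_force: [-1.4, 0.3, -0.6]
opening: 0.597
```

```bash
python3 t.py .5095 -.18 .037
```

```text
t 7.35 pos [ 0.5204 -0.1928  0.1283] yawx 104.62 z [ 0.0322 -0.0465 -0.9984] F [-1.4   0.29 -0.62] M [ 0.02   0.021 -0.041] open mm 52.6 q [ 0.54  0.78 -0.49  1.91  0.72  0.59 -0.18]
tool delta [ 0.02   -0.009   0.0902]
```

>>> play_rows:
  targets:
    - {"jaw":0.4,"dx":0.004,"dy":-0.002,"dz":0,"yaw":-0.09}
    - {"jaw":0.4,"dx":0.004,"dy":-0.002,"dz":0,"yaw":-0.09}
    - {"jaw":0.4,"dx":0.004,"dy":0,"dz":0,"yaw":-0.09}
    - {"jaw":0.4,"dx":0.004,"dy":0,"dz":0,"yaw":-0.09}
    - {"jaw":0.4,"dx":0.0,"dy":0,"dz":0,"yaw":-0.09}

```text
clock: 7.85
tool_pos: [0.5112, -0.1783, 0.1318]
eef_rot: [0.411, 0.911, -0.015, 0.025]
contact_force: [1.0, -0.4, -0.2]
opening: 0.597
```

```bash
python3 t.py .5095 -.18 .037
```

```text
t 7.85 pos [ 0.5112 -0.1783  0.1318] yawx 131.42 z [ 0.0337 -0.0484 -0.9983] F [ 1.   -0.37 -0.16] M [ 0.049 -0.066  0.024] open mm 52.5 q [ 0.59  0.79 -0.6   1.95  0.84  0.64  0.15]
tool delta [ 0.0054 -0.0018  0.0947]
```

>>> play_rows:
  targets:
    - {"jaw":0.4,"dx":0,"dy":0,"dz":0,"yaw":0}
    - {"jaw":0.4,"dx":0,"dy":0,"dz":0,"yaw":0}
    - {"jaw":0.4,"dx":0,"dy":0,"dz":0,"yaw":0}
    - {"jaw":0.4,"dx":0,"dy":0,"dz":0,"yaw":0}
    - {"jaw":0.4,"dx":0,"dy":0,"dz":0,"yaw":0}

```text
clock: 8.35
tool_pos: [0.5128, -0.1787, 0.1357]
eef_rot: [0.414, 0.91, -0.015, 0.028]
contact_force: [-0.3, 0.4, 0.3]
opening: 0.599
```

```bash
python3 t.py .5095 -.18 .037
```

```text
t 8.35 pos [ 0.5128 -0.1787  0.1357] yawx 131.07 z [ 0.0383 -0.0502 -0.998 ] F [-0.29  0.43  0.32] M [ 0.012 -0.1    0.002] open mm 52.7 q [ 0.59  0.78 -0.61  1.94  0.83  0.64  0.14]
tool delta [ 0.0074 -0.0029  0.0984]
```

>>> play_rows:
  targets:
    - {"jaw":0.4,"dx":0,"dy":0,"dz":0,"yaw":0}
    - {"jaw":0.4,"dx":0,"dy":0,"dz":0,"yaw":0}
    - {"jaw":0.4,"dx":0,"dy":0,"dz":0,"yaw":0}
    - {"jaw":0.4,"dx":0,"dy":0,"dz":0,"yaw":0}
    - {"jaw":0.4,"dx":0,"dy":0,"dz":0,"yaw":0}

```text
clock: 8.85
tool_pos: [0.5127, -0.1787, 0.1355]
eef_rot: [0.414, 0.91, -0.015, 0.028]
contact_force: [-0.0, 0.2, -0.7]
opening: 0.599
```

```bash
python3 t.py .5095 -.18 .037; python3 -c "
from plant import r
for i in range(1):
  s=r.get_state();print(s['joint_torque'].round(2),s['qd'].round(4))"
```

```text
t 8.85 pos [ 0.5127 -0.1787  0.1355] yawx 131.03 z [ 0.0377 -0.0502 -0.998 ] F [-0.04  0.19 -0.66] M [ 0.049 -0.165 -0.005] open mm 52.7 q [ 0.59  0.78 -0.6   1.94  0.83  0.64  0.14]
tool delta [ 0.0073 -0.0028  0.0983]
[-0.000e+00 -4.803e+01 -6.210e+00 -9.020e+00  1.100e-01  1.000e-02
  0.000e+00] [ 0.0006  0.0029  0.0005  0.0006 -0.0004  0.0011 -0.0011]
```

The arm is steady at rest; the tilt comes only from yaw moves. Before picking, I estimate the key's direction from the side view.

```bash
python3 - <<'E'
from h import *
s=dict(np.load("pics/side0.npz"))
x0,y0,x1,y1=262,245,285,270
P=cloud(s)
cv2.imwrite("pics/key.png",cv2.resize(s["frame"][y0:y1,x0:x1,::-1],None,fx=25,fy=22,interpolation=cv2.INTER_CUBIC))
np.set_printoptions(linewidth=200)
print((P[y0:y1,x0:x1,2]*1000).round().astype(int))
Q=P[y0:y1,x0:x1].reshape(-1,3)
k=Q[(Q[:,2]>.063)&(Q[:,2]<.072)];print((k*1000).round())
t=Q[(Q[:,2]>.076)&(Q[:,2]<.085)];print("top",t.mean(0),len(t))
for n in ["scene","side"]:
    s=dict(np.load(f"pics/{n}0.npz"));P=cloud(s).reshape(-1,3)
    near=P[np.hypot(P[:,0]-.503,P[:,1]-.208)<.045]
    c=near[(abs(near[:,2]-.058)<.0025)]
    # collar edge circle
    print(n,"collar",len(c),cv2.minEnclosingCircle((c[:,:2]*1000).astype(np.float32)),cv2.minAreaRect((c[:,:2]*1000).astype(np.float32)))
E
```

```text
[[ 2 -2  1 -2  1  0 -1 -1  0  1 -1  1 -1 -2  0 62 62 60  1  0  1  1  0]
 [50 48 50 49  1  0 -1  1 -1 -2 -1 -1  1 -1 63 62 62 61  1  1 -1 -2 -2]
 [50 51 50 51 49 49 50 48 49 50 50 49 50 48 62 61 63 61  1 -1  0  0 -1]
 [49 49 50 51 49 49 49 50 50 51 51 51 50 50 62 61 63 57 49 50 49 50 51]
 [50 49 49 51 49 50 50 49 50 49 49 50 51 49 58 58 60 57 50 49 49 50 50]
 [49 50 50 50 49 49 50 50 51 49 51 50 52 50 55 55 57 54 50 50 50 50 50]
 [50 49 51 50 49 51 50 50 50 51 80 79 80 49 54 53 55 51 49 48 50 50 50]
 [50 49 50 69 70 70 71 51 78 80 79 81 80 80 78 52 54 49 49 49 52 50 49]
 [50 49 51 66 71 70 70 78 80 80 79 80 80 79 81 77 52 49 50 50 50 49 50]
 [50 49 51 65 67 70 70 79 80 79 80 82 80 81 78 78 58 57 57 57 50 50 49]
 [50 58 58 58 65 67 68 78 79 79 79 80 78 78 77 78 58 59 59 58 58 59 49]
 [57 57 57 57 63 65 67 77 78 77 78 78 77 79 76 75 57 58 58 57 58 57 59]
 [58 57 58 58 60 63 64 73 76 76 77 76 76 76 75 73 57 58 58 60 58 58 58]
 [59 57 58 58 58 60 63 73 73 73 73 75 75 73 71 71 57 57 58 58 59 59 56]
 [58 58 58 57 59 59 62 71 71 72 72 73 72 72 69 69 58 58 58 58 56 57 58]
 [58 57 58 58 58 58 
[... 1401 characters left out ...]
]
 [503. 218.  68.]
 [501. 218.  68.]
 [500. 216.  67.]
 [499. 215.  67.]
 [497. 215.  68.]
 [495. 214.  68.]
 [495. 211.  66.]
 [505. 217.  64.]
 [504. 217.  65.]
 [501. 219.  67.]
 [500. 217.  66.]
 [498. 216.  66.]
 [496. 216.  66.]
 [497. 211.  63.]
 [500. 217.  64.]
 [499. 215.  63.]
 [497. 215.  63.]]
top [0.50200348 0.21211001 0.07874518] 49
scene collar 170 ((505.0174560546875, 200.29727172851562), 36.29877853393555) ((505.4047546386719, 204.5667724609375), (59.266231536865234, 60.2725944519043), 59.13926696777344)
side collar 506 ((503.4501647949219, 202.15606689453125), 38.63651657104492) ((505.51123046875, 208.46142578125), (58.65324783325195, 66.74819946289062), 50.2240104675293)
```

View pics/key.png

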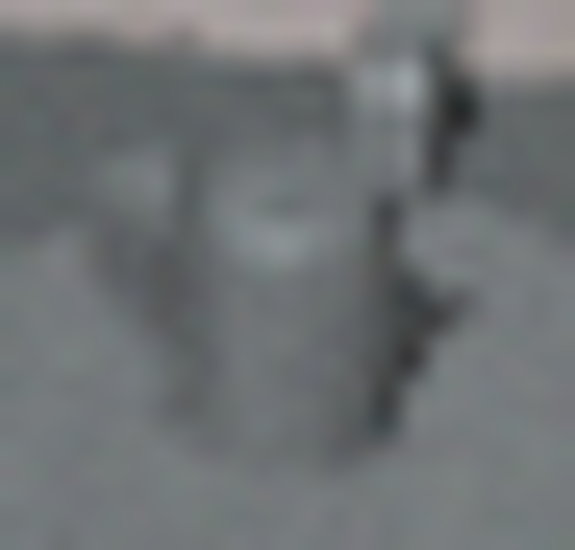

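From the side view's depth the key points at about −30° in the world (module −45°), on a stem near (0.503, 0.209). I can start at the knob's present angle of −49° and search anticlockwise. Now I descend to grasp.

>>> play_rows:
  targets:
    - {"jaw":0.4,"dx":0.004,"dy":-0.0015,"dz":0.03,"yaw":0}
    - {"jaw":0.4,"dx":0.0035,"dy":-0.0015,"dz":0.03,"yaw":0}
    - {"jaw":0.4,"dx":0,"dy":0,"dz":0.015,"yaw":0}
    - {"jaw":0.4,"dx":0,"dy":0,"dz":0,"yaw":0}
    - {"jaw":0.4,"dx":0,"dy":0,"dz":0,"yaw":0}

```text
clock: 9.35
tool_pos: [0.5101, -0.1788, 0.0589]
eef_rot: [0.415, 0.909, -0.014, 0.029]
contact_force: [0.4, 0.1, 0.5]
opening: 0.599
```

```bash
python3 t.py .5095 -.18 .038
```

```text
t 9.35 pos [ 0.5101 -0.1788  0.0589] yawx 131.0 z [ 0.0412 -0.0501 -0.9979] F [0.44 0.12 0.46] M [ 0.052 -0.109  0.06 ] open mm 52.7 q [ 0.5   0.89 -0.46  1.99  1.01  0.46 -0.03]
tool delta [ 0.0008 -0.0012  0.0209]
```

>>> play_rows:
  targets:
    - {"jaw":0.4,"dx":0.001,"dy":-0.001,"dz":0.014,"yaw":0}
    - {"jaw":0.4,"dx":0,"dy":0,"dz":0.006,"yaw":0}
    - {"jaw":0.4,"dx":0,"dy":0,"dz":0,"yaw":0}
    - {"jaw":0.4,"dx":0,"dy":0,"dz":0,"yaw":0}
    - {"jaw":0.4,"dx":0,"dy":0,"dz":0,"yaw":0}

```text
clock: 9.85
tool_pos: [0.5125, -0.18, 0.0423]
eef_rot: [0.415, 0.909, -0.013, 0.032]
contact_force: [-0.2, -0.1, -0.4]
opening: 0.602
```

```bash
python3 t.py .5095 -.18 .038
```

```text
t 9.85 pos [ 0.5125 -0.18    0.0423] yawx 130.93 z [ 0.0481 -0.0508 -0.9976] F [-0.17 -0.12 -0.36] M [ 0.015 -0.099  0.029] open mm 53.0 q [ 0.48  0.91 -0.42  2.    1.06  0.42 -0.07]
tool delta [ 0.0022 -0.0023  0.0042]
```

>>> play_rows:
  targets:
    - {"jaw":1,"dx":0,"dy":0,"dz":0,"yaw":0}
    - {"jaw":1,"dx":0,"dy":0,"dz":0,"yaw":0}
    - {"jaw":1,"dx":0,"dy":0,"dz":0,"yaw":0}
    - {"jaw":1,"dx":0,"dy":0,"dz":0,"yaw":0}
    - {"jaw":1,"dx":0,"dy":0,"dz":0,"yaw":0}
  squeeze: 30

```text
clock: 10.35
tool_pos: [0.513, -0.1803, 0.0436]
eef_rot: [0.415, 0.909, -0.013, 0.033]
contact_force: [0.2, -0.8, 0.0]
opening: 0.171
```

>>> play_rows:
  targets:
    - {"jaw":1,"dx":0,"dy":0,"dz":0,"yaw":0}
    - {"jaw":1,"dx":0,"dy":0,"dz":0,"yaw":0}
    - {"jaw":1,"dx":0,"dy":0,"dz":0,"yaw":0}
    - {"jaw":1,"dx":0,"dy":0,"dz":0,"yaw":0}
    - {"jaw":1,"dx":0,"dy":0,"dz":0,"yaw":0}
  squeeze: 30

```text
clock: 10.85
tool_pos: [0.5128, -0.1804, 0.0436]
eef_rot: [0.415, 0.909, -0.013, 0.033]
contact_force: [-0.5, -0.9, 1.1]
opening: 0.134
```

```bash
python3 t.py .5095 -.18 .038;python3 w.py w5
```

```text
t 10.85 pos [ 0.5128 -0.1804  0.0436] yawx 130.91 z [ 0.0494 -0.0517 -0.9974] F [-0.47 -0.9   1.11] M [ 0.034 -0.037 -0.008] open mm 11.8 q [ 0.48  0.91 -0.42  1.99  1.06  0.42 -0.07]
tool delta [ 0.0029 -0.0023  0.0054]
10.85 [ 0.51284617 -0.18043058  0.04357009] [-0.6532  0.7538 -0.0714] [ 0.0494 -0.0517 -0.9974] [-0.47 -0.9   1.11] [ 0.034 -0.037 -0.008] 0.13367422978259036
```

View pics/w5.png

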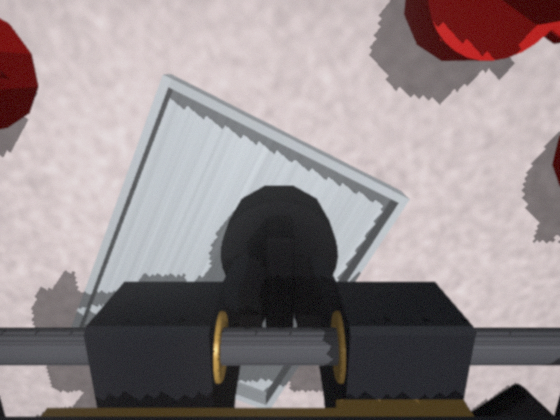

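The bar is gripped at 11.8 mm, but a little high. I reopen slightly, go 6 mm deeper and close again.

>>> play_rows:
  targets:
    - {"jaw":0.7,"dx":0,"dy":0,"dz":0,"yaw":0}
    - {"jaw":0.7,"dx":0,"dy":0,"dz":0,"yaw":0}
    - {"jaw":0.7,"dx":0.002,"dy":0,"dz":0.005,"yaw":0}
    - {"jaw":0.7,"dx":0.001,"dy":0,"dz":0.003,"yaw":0}
    - {"jaw":0.7,"dx":0,"dy":0,"dz":0,"yaw":0}

```text
clock: 11.4
tool_pos: [0.5113, -0.1781, 0.0345]
eef_rot: [0.415, 0.909, -0.013, 0.033]
contact_force: [-0.3, -0.0, 0.6]
opening: 0.301
```

```bash
python3 t.py .511 -.1815 .037
```

```text
t 11.4 pos [ 0.5113 -0.1781  0.0345] yawx 130.92 z [ 0.0497 -0.0509 -0.9975] F [-0.26 -0.05  0.6 ] M [ 0.024 -0.087  0.043] open mm 26.5 q [ 0.46  0.92 -0.39  2.    1.09  0.39 -0.11]
tool delta [-0.0026 -0.0025 -0.0023]
```

>>> play_rows:
  targets:
    - {"jaw":0.7,"dx":0,"dy":0,"dz":-0.002,"yaw":0}
    - {"jaw":1,"dx":0,"dy":0,"dz":0,"yaw":0}
    - {"jaw":1,"dx":0,"dy":0,"dz":0,"yaw":0}
    - {"jaw":1,"dx":0,"dy":0,"dz":0,"yaw":0}
    - {"jaw":1,"dx":0,"dy":0,"dz":0,"yaw":0}
  squeeze: 30

```text
clock: 11.9
tool_pos: [0.511, -0.1778, 0.0365]
eef_rot: [0.415, 0.909, -0.013, 0.033]
contact_force: [-0.0, 0.1, -0.9]
opening: 0.134
```

>>> play_rows:
  targets:
    - {"jaw":1,"dx":0,"dy":0,"dz":0,"yaw":0}
    - {"jaw":1,"dx":0,"dy":0,"dz":0,"yaw":0}
    - {"jaw":1,"dx":0,"dy":0,"dz":-0.01,"yaw":0}
    - {"jaw":1,"dx":0,"dy":0,"dz":-0.03,"yaw":0}
    - {"jaw":1,"dx":0,"dy":0,"dz":-0.03,"yaw":0}

```text
clock: 12.4
tool_pos: [0.5047, -0.1738, 0.1057]
eef_rot: [0.414, 0.91, -0.014, 0.029]
contact_force: [1.5, 0.1, -1.8]
opening: 0.13
```

```bash
python3 t.py .58 .12 .2
```

```text
t 12.4 pos [ 0.5047 -0.1738  0.1057] yawx 131.01 z [ 0.0406 -0.0497 -0.9979] F [ 1.53  0.07 -1.77] M [ 0.08  -0.134  0.038] open mm 11.4 q [ 0.55  0.81 -0.54  1.99  0.91  0.55  0.06]
tool delta [ 0.1658  0.2494 -0.1057]
```

>>> play_rows:
  targets:
    - {"jaw":1,"dx":0.021,"dy":0.031,"dz":-0.015,"yaw":0}
    - {"jaw":1,"dx":0.021,"dy":0.031,"dz":-0.015,"yaw":0}
    - {"jaw":1,"dx":0.021,"dy":0.031,"dz":-0.015,"yaw":0}
    - {"jaw":1,"dx":0.021,"dy":0.031,"dz":-0.015,"yaw":0}
    - {"jaw":1,"dx":0.021,"dy":0.031,"dz":0,"yaw":0}

```text
clock: 12.9
tool_pos: [0.5508, 0.0063, 0.1661]
eef_rot: [0.422, 0.906, -0.017, 0.031]
contact_force: [1.1, -0.7, -2.2]
opening: 0.133
```

>>> play_rows:
  targets:
    - {"jaw":1,"dx":0.021,"dy":0.031,"dz":0,"yaw":0}
    - {"jaw":1,"dx":0.021,"dy":0.031,"dz":0,"yaw":0}
    - {"jaw":1,"dx":0.018,"dy":0.03,"dz":0,"yaw":0}
    - {"jaw":1,"dx":0,"dy":0,"dz":0,"yaw":0}
    - {"jaw":1,"dx":0,"dy":0,"dz":0,"yaw":0}

```text
clock: 13.4
tool_pos: [0.582, 0.1238, 0.1655]
eef_rot: [0.417, 0.908, -0.013, 0.03]
contact_force: [-0.2, -0.9, -2.3]
opening: 0.135
```

```bash
python3 t.py .503 .208 .16;python3 w.py w6
```

```text
t 13.4 pos [0.582  0.1238 0.1655] yawx 130.67 z [ 0.0427 -0.049  -0.9979] F [-0.15 -0.93 -2.29] M [-0.021 -0.101 -0.025] open mm 11.9 q [ 0.03  0.8  -0.62  1.75  0.7   0.82 -0.24]
tool delta [ 0.1155 -0.005  -0.002 ]
13.4 [0.58198422 0.12377657 0.16547452] [-0.6504  0.7568 -0.065 ] [ 0.0427 -0.049  -0.9979] [-0.15 -0.93 -2.29] [-0.021 -0.101 -0.025] 0.13479566057797673
```

View pics/w6.png

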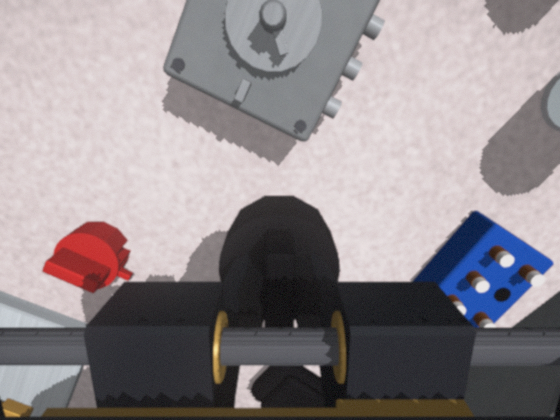

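The stem top is at (273,14) and the mark at (242,92). I'll extract the stem, key and mark from depth.

```bash
python3 - <<'E'
from h import *
import pickle
s,st=pickle.load(open("pics/w6.pkl","rb"))
f=s["frame"];P=cloud(s,st)
cv2.imwrite("pics/w6c.png",cv2.resize(f[0:110,215:335,::-1],None,fx=5,fy=5,interpolation=2))
v=P[0:130,150:390];Z=v[:,:,2]
for nm,lo,hi in [("stemtop",.077,.085),("key",.0675,.0735),("mark",.060,.065),("collar",.056,.0595)]:
    q=v[(Z>lo)&(Z<hi)]
    print(nm,len(q),q.mean(0).round(4),np.median(q[:,2]).round(4),cv2.minAreaRect((q[:,:2]*1000).astype(np.float32)),cv2.minEnclosingCircle((q[:,:2]*1000).astype(np.float32)))
c=v[(Z>.056)&(Z<.0595)]
c=c[np.hypot(c[:,0]-.503,c[:,1]-.208)<.034]
cent=c[:,:2].mean(0)
ring=[]
for a in np.radians(np.arange(-130,60,5)):
    d=c[:,:2]-np.array([.503,.208]);ang=np.arctan2(d[:,1],d[:,0])
    w=abs(np.angle(np.exp(1j*(ang-a))))<.05
    if w.sum()>3: ring.append(c[w][np.hypot(*d[w].T).argmax(),:2])
ring=np.array(ring);A=np.c_[2*ring,np.ones(len(ring))];b=(ring**2).sum(1)
x=np.linalg.lstsq(A,b,rcond=None)[0];print("circle",x[:2],np.sqrt(x[2]+x[0]**2+x[1]**2),len(ring))
t=v[(abs(Z-.05)<.003)];print("top",cv2.minAreaRect((t[:,:2]*1000).astype(np.float32)))
k=v[(Z>.0675)&(Z<.0735)];print((k[:,:2]*1000).round(1).tolist()[:60])
E
```

```text
stemtop 661 [0.5044 0.2092 0.0799] 0.08 ((504.28216552734375, 209.1749725341797), (15.141504287719727, 14.713200569152832), 41.313819885253906) ((504.2447814941406, 209.43280029296875), 7.8524909019470215)
key 256 [0.5158 0.2024 0.0706] 0.0706 ((512.171630859375, 201.3370361328125), (15.129697799682617, 18.449655532836914), 45.18121337890625) ((511.8525085449219, 201.62229919433594), 11.58799934387207)
mark 376 [0.5123 0.1816 0.0616] 0.0619 ((516.3316650390625, 197.31137084960938), (57.58234405517578, 57.50867462158203), 45.82843017578125) ((518.26416015625, 194.54640197753906), 36.821632385253906)
collar 4262 [0.5091 0.2036 0.0584] 0.0585 ((515.0152587890625, 196.87142944335938), (59.06690216064453, 54.21240234375), 40.8593635559082) ((512.4258422851562, 199.76625061035156), 35.91520690917969)
circle [0.50420954 0.20941286] 0.02958288283346999 38
top ((506.69805908203125, 199.84866333007812), (109.847900390625, 99.77046966552734), 14.760686874389648)
[[511.2, 213.0], [500.3, 202.5], [511.6, 211.6], [511.8, 210.4], [511.9, 210.4], [503.0, 201.8], [512.2, 209.1], [512.0, 208.4], [512.1, 209.2], [504.7, 201.7], [511.8, 207.8], [505.3, 201.7], [506.0, 202.0], [511.3, 206.6], [511.6, 207.1], [512.1, 207.5], [506.6, 202.1], [510.9, 205.3], [511.1, 205.9], [511.6, 206.2], [512.0, 206.7], [512.5, 207.0], [512.9, 207.4], [507.9, 202.4], [508.3, 202.8], [508.8, 203.1], [509.2, 203.6], [509.7, 203.9], [510.1, 204.3], [510.6, 204.7], [511.1, 205.0], [511.5, 205.4], [512.0, 205.8], [512.4, 206.2], [512.8, 206.6], [513.4, 206.8], [509.6, 203.1], [510.1, 203.5], [510.6, 203.8], [510.9, 204.3], [511.4, 204.7], [511.8, 205.1], [512.2, 205.5], [512.8, 205.7], [513.1, 206.3], [513.6, 206.6], [509.8, 202.9], [510.4, 203.1], [510.8, 203.5], [511.2, 204.0], [511.7, 204.3], [512.1, 204.7], [512.6, 205.1], [513.1, 205.4], [513.5, 205.8], [513.9, 206.2], [514.3, 206.7], [510.8, 202.6], [511.2, 203.1], [511.6, 203.5]]
```

View pics/w6c.png

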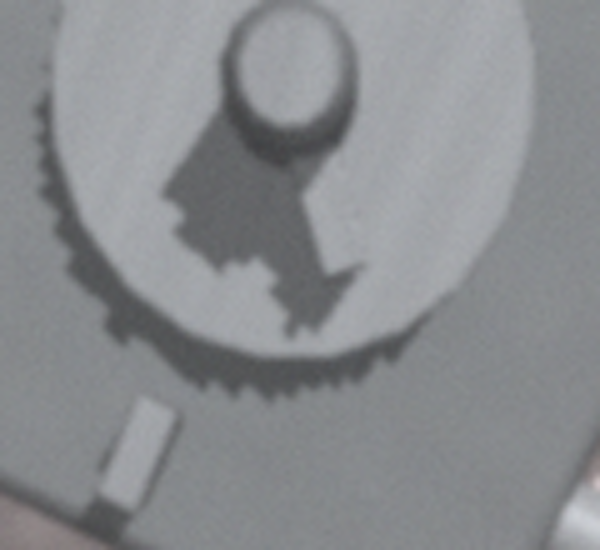

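```bash
python3 - <<'E'
from h import *
import pickle
s,st=pickle.load(open("pics/w6.pkl","rb"))
P=cloud(s,st).reshape(-1,3)
d=P[:,:2]-[.5043,.2093];rr=np.hypot(*d.T)
w=(rr>.0095)&(rr<.023)&(P[:,2]>.067)&(P[:,2]<.074)
print(w.sum(),d[w].mean(0),np.degrees(np.arctan2(*d[w].mean(0)[::-1])),cv2.minAreaRect((d[w]*1000).astype(np.float32)))
# knob in grip: points
q=P.reshape(420,560,3)[190:290,215:345].reshape(-1,3)
M=R.from_quat(st["eef_rot"]).as_matrix()
t=(q-st["tool_pos"])@M
f=s["frame"][190:290,215:345].reshape(-1,3)
k=(f.max(1)<60)&(t[:,2]>-.04)&(t[:,2]<.03)
t=t[k];
import collections
for lo,hi in [(-.03,-.01),(-.006,.008)]:
    z=t[(t[:,2]>lo)&(t[:,2]<hi)]
    if len(z):print(len(z),z.min(0).round(4),z.max(0).round(4),z.mean(0).round(4))
h=t[(t[:,2]>-.003)&(t[:,2]<.006)]
w=np.linalg.lstsq(np.c_[h[:,:2],np.ones(len(h))],h[:,2],rcond=None)[0];print("hub top plane",w)
E
```

```text
201 [ 0.01300528 -0.00769119] -30.599634090640563 ((12.985746383666992, -7.622992515563965), (5.608239650726318, 11.47109603881836), 59.40972137451172)
3385 [ 0.0036 -0.0201 -0.03  ] [ 0.0219  0.0217 -0.01  ] [ 0.0122  0.0006 -0.0208]
4083 [-0.0056 -0.0268 -0.006 ] [0.0284 0.0272 0.008 ] [0.0159 0.0001 0.0024]
hub top plane [-0.04804704  0.00106618  0.00349077]
```

The key stands at −30.6° in the world (well resolved, 5.6 × 11.5 mm) and the stem axis is at (0.5043, 0.2093). I pre-turn the knob to about −33° and move over the stem.

>>> play_rows:
  targets:
    - {"jaw":1,"dx":0,"dy":0,"dz":0,"yaw":-0.07}
    - {"jaw":1,"dx":0,"dy":0,"dz":0,"yaw":-0.07}
    - {"jaw":1,"dx":0,"dy":0,"dz":0,"yaw":-0.07}
    - {"jaw":1,"dx":0,"dy":0,"dz":0,"yaw":-0.06}
    - {"jaw":1,"dx":0,"dy":0,"dz":0,"yaw":0}

```text
clock: 13.95
tool_pos: [0.5798, 0.1154, 0.1663]
eef_rot: [0.289, 0.957, -0.02, 0.027]
contact_force: [0.5, 0.3, -1.6]
opening: 0.134
```

```bash
cat > m.py <<'E'
from plant import r
from h import *
import sys
bx,bz=float(sys.argv[1]),float(sys.argv[2])
st=r.get_state();M=R.from_quat(st["eef_rot"]).as_matrix()
m=st["tool_pos"]+M@np.array([bx,0,bz])
print("t",st["clock"],"tcp",st["tool_pos"].round(4),"mouth",m.round(4),"knob yaw",(np.degrees(np.arctan2(M[1,0],M[0,0]))-180+.3).round(2),"z",M[:,2].round(4),"F",st["contact_force"].round(2),"M",st["moment"].round(3))
d=np.array([.5043,.2093,m[2]])-m
print("tool delta level",(M.T@d).round(4),"down 1cm",(M.T@[0,0,-.01]).round(5),"q",st["q"].round(2),"open",round(st["opening"]*88,1))
E
python3 m.py .0022 .0315
```

```text
t 13.95 tcp [0.5798 0.1154 0.1663] mouth [0.5793 0.1149 0.1347] knob yaw -33.33 z [ 0.0393 -0.0542 -0.9978] F [ 0.49  0.28 -1.61] M [ 0.08  -0.047  0.039]
tool delta level [ 0.1145  0.0369 -0.0081] down 1cm [0.00063 0.00023 0.00998] q [ 0.08  0.81 -0.69  1.75  0.76  0.85 -0.01] open 11.8
```

>>> play_rows:
  targets:
    - {"jaw":1,"dx":0.028,"dy":0.009,"dz":-0.002,"yaw":0}
    - {"jaw":1,"dx":0.028,"dy":0.009,"dz":-0.002,"yaw":0}
    - {"jaw":1,"dx":0.028,"dy":0.009,"dz":-0.002,"yaw":0}
    - {"jaw":1,"dx":0.028,"dy":0.009,"dz":-0.002,"yaw":0}
    - {"jaw":1,"dx":0,"dy":0,"dz":0,"yaw":0}

```text
clock: 14.45
tool_pos: [0.5055, 0.2027, 0.1664]
eef_rot: [0.299, 0.953, -0.022, 0.027]
contact_force: [-0.2, 0.7, -1.6]
opening: 0.131
```

>>> play_rows:
  targets:
    - {"jaw":1,"dx":0,"dy":0,"dz":0.01,"yaw":0}
    - {"jaw":1,"dx":0,"dy":0,"dz":0.01,"yaw":0}
    - {"jaw":1,"dx":0,"dy":0,"dz":0.01,"yaw":0}
    - {"jaw":1,"dx":0,"dy":0,"dz":0,"yaw":0}
    - {"jaw":1,"dx":0,"dy":0,"dz":0,"yaw":0}

```text
clock: 14.95
tool_pos: [0.5083, 0.1948, 0.1329]
eef_rot: [0.304, 0.952, -0.025, 0.027]
contact_force: [0.5, -0.2, -2.1]
opening: 0.133
```

```bash
python3 m.py .0022 .0315; python3 w.py w7; python3 - <<'E'
from plant import r
import cv2
for n in ("side","scene"):
    s=r.snapshot(n);f=s["frame"][:,:,::-1]
    c=f[200:320,210:340] if n=="side" else f[130:230,250:370]
    cv2.imwrite(f"pics/{n}7.png",cv2.resize(c,None,fx=5,fy=5,interpolation=2))
E
```

```text
t 14.95 tcp [0.5083 0.1948 0.1329] mouth [0.5077 0.1941 0.1013] knob yaw -35.03 z [ 0.037  -0.0638 -0.9973] F [ 0.45 -0.25 -2.13] M [ 0.097 -0.102  0.041]
tool delta level [ 0.0115  0.0104 -0.0011] down 1cm [0.00067 0.00031 0.00997] q [-0.13  0.8  -0.62  1.9   0.82  0.73 -0.32] open 11.7
14.95 [0.50830675 0.19484089 0.13290429] [-0.814   0.577  -0.0671] [ 0.037  -0.0638 -0.9973] [ 0.45 -0.25 -2.13] [ 0.097 -0.102  0.041] 0.13289942467505558
```

View pics/side7.png

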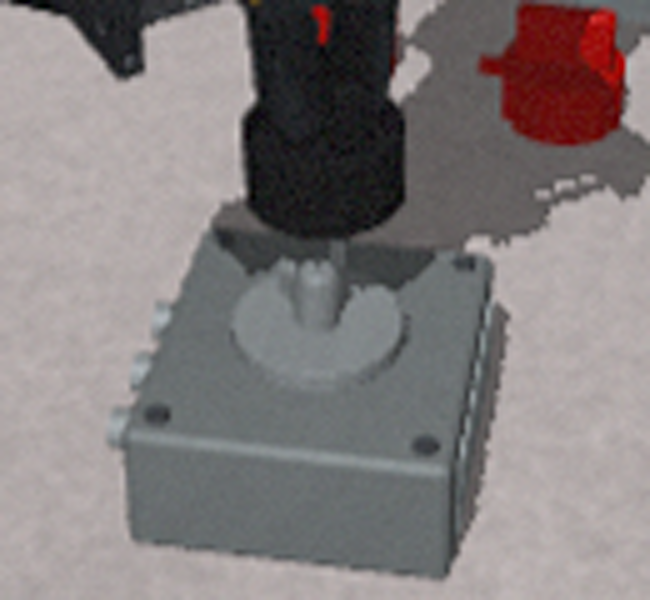

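View pics/w7.png

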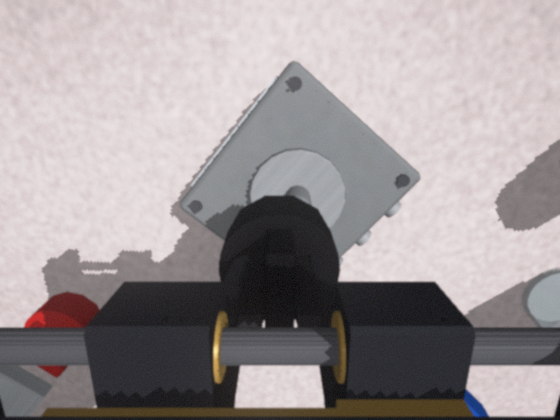

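>>> play_rows:
  targets:
    - {"jaw":1,"dx":0.006,"dy":0.005,"dz":0,"yaw":-0.03}
    - {"jaw":1,"dx":0.006,"dy":0.005,"dz":0,"yaw":-0.03}
    - {"jaw":1,"dx":0,"dy":0,"dz":0,"yaw":0}
    - {"jaw":1,"dx":0,"dy":0,"dz":0,"yaw":0}
    - {"jaw":1,"dx":0,"dy":0,"dz":0,"yaw":0}

```text
clock: 15.6
tool_pos: [0.504, 0.2135, 0.1334]
eef_rot: [0.271, 0.962, -0.024, 0.027]
contact_force: [-0.1, 0.1, -1.3]
opening: 0.134
```

```bash
python3 m.py .0022 .0315; python3 w.py w8; python3 - <<'E'
from h import *
import pickle
s,st=pickle.load(open("pics/w8.pkl","rb"))
P=cloud(s,st)[190:290,215:345].reshape(-1,3);f=s["frame"][190:290,215:345].reshape(-1,3)
M=R.from_quat(st["eef_rot"]).as_matrix();t=(P-st["tool_pos"])@M
k=(f.max(1)<60)&(abs(t[:,2])<.008)&(t[:,2]>-.004);h=P[k]
w=np.linalg.lstsq(np.c_[h[:,:2]-h[:,:2].mean(0),np.ones(len(h))],h[:,2],rcond=None)[0];print("hub plane world",w,len(h),"implied tilt axis",-w[:2])
tt=t[k];print(tt.max(0),tt.min(0))
# rim circle fit in tool xy for x>0.01
rim=[]
for a in np.radians(np.arange(-60,61,6)):
    an=np.arctan2(tt[:,1],tt[:,0]);g=tt[abs(an-a)<.05]
    if len(g)>3: rim.append(g[np.hypot(g[:,0],g[:,1]).argmax(),:2])
rim=np.array(rim);x=np.linalg.lstsq(np.c_[2*rim,np.ones(len(rim))],(rim**2).sum(1),rcond=None)[0]
print("rim fit",x[:2],np.sqrt(x[2]+x[0]**2+x[1]**2))
E
```

```text
t 15.6 tcp [0.504  0.2135 0.1334] mouth [0.5034 0.2128 0.1018] knob yaw -31.16 z [ 0.0397 -0.0606 -0.9974] F [-0.09  0.12 -1.29] M [ 0.101 -0.055  0.011]
tool delta level [-0.0026 -0.0025  0.0002] down 1cm [0.00065 0.00031 0.00997] q [-0.15  0.81 -0.64  1.89  0.83  0.74 -0.29] open 11.8
15.6 [0.50401752 0.21351572 0.13341121] [-0.8511  0.5208 -0.0655] [ 0.0397 -0.0606 -0.9974] [-0.09  0.12 -1.29] [ 0.101 -0.055  0.011] 0.1342888096128397
hub plane world [ 0.01281765 -0.04384874  0.12966884] 3935 implied tilt axis [-0.01281765  0.04384874]
[0.02831593 0.02734011 0.00799751] [-0.00552739 -0.02718498 -0.00399672]
rim fit [0.00110494 0.00047156] 0.027277240936761354
```

>>> play_rows:
  targets:
    - {"jaw":1,"dx":-0.003,"dy":-0.0025,"dz":0,"yaw":0}
    - {"jaw":1,"dx":0,"dy":0,"dz":0.007,"yaw":0}
    - {"jaw":1,"dx":0,"dy":0,"dz":0.007,"yaw":0}
    - {"jaw":1,"dx":0,"dy":0,"dz":0,"yaw":0}
    - {"jaw":1,"dx":0,"dy":0,"dz":0,"yaw":0}

```text
clock: 16.15
tool_pos: [0.5062, 0.2071, 0.1181]
eef_rot: [0.272, 0.961, -0.025, 0.027]
contact_force: [0.3, 0.2, -1.9]
opening: 0.134
```

```bash
python3 m.py .0022 .0315
```

```text
t 16.15 tcp [0.5062 0.2071 0.1181] mouth [0.5056 0.2063 0.0865] knob yaw -31.27 z [ 0.0392 -0.0622 -0.9973] F [ 0.33  0.17 -1.87] M [ 0.126 -0.095 -0.011]
tool delta level [ 0.0027  0.0019 -0.0002] down 1cm [0.00066 0.00032 0.00997] q [-0.16  0.83 -0.62  1.9   0.86  0.71 -0.31] open 11.8
```

>>> play_rows:
  targets:
    - {"jaw":1,"dx":0.002,"dy":0.0014,"dz":0,"yaw":0}
    - {"jaw":1,"dx":0,"dy":0,"dz":0,"yaw":0}
    - {"jaw":1,"dx":0,"dy":0,"dz":0,"yaw":0}
    - {"jaw":1,"dx":0,"dy":0,"dz":0,"yaw":0}
    - {"jaw":1,"dx":0,"dy":0,"dz":0,"yaw":0}

```text
clock: 16.65
tool_pos: [0.5052, 0.21, 0.1181]
eef_rot: [0.272, 0.962, -0.024, 0.027]
contact_force: [0.3, 0.4, -1.6]
opening: 0.136
```

```bash
python3 m.py .0022 .0315; python3 - <<'E'
from plant import r
from h import *
import cv2
for n in ("side",):
    s=r.snapshot(n);f=s["frame"][:,:,::-1]
    c=f[200:320,210:340]
    cv2.imwrite(f"pics/{n}9.png",cv2.resize(c,None,fx=5,fy=5,interpolation=2))
    P=cloud(s)[200:300,230:320].reshape(-1,3);fr=s["frame"][200:300,230:320].reshape(-1,3)
    k=(fr.max(1)<60)&(P[:,2]>.085)&(P[:,2]<.115)&(abs(P[:,1]-.21)<.06);q=P[k]
    for z in (.09,.095,.1,.105,.11):
        g=q[abs(q[:,2]-z)<.003,:2]
        if len(g)>8:
            x=np.linalg.lstsq(np.c_[2*g,np.ones(len(g))],(g**2).sum(1),rcond=None)[0];print(z,len(g),x[:2],np.sqrt(x[2]+x[0]**2+x[1]**2))
    g=cloud(s)[230:290,250:310].reshape(-1,3);g=g[(g[:,2]>.06)&(g[:,2]<.082)&(np.hypot(g[:,0]-.503,g[:,1]-.21)<.0105)][:,:2]
    x=np.linalg.lstsq(np.c_[2*g,np.ones(len(g))],(g**2).sum(1),rcond=None)[0];print("stem",len(g),x[:2],np.sqrt(x[2]+x[0]**2+x[1]**2))
E
```

```text
t 16.65 tcp [0.5052 0.21   0.1181] mouth [0.5045 0.2092 0.0866] knob yaw -31.25 z [ 0.0395 -0.0615 -0.9973] F [ 0.26  0.45 -1.63] M [ 0.106 -0.079  0.016]
tool delta level [ 0.0002 -0.0001 -0.    ] down 1cm [0.00066 0.00032 0.00997] q [-0.16  0.83 -0.62  1.9   0.86  0.71 -0.31] open 12.0
0.09 85 [0.50358382 0.21043191] 0.02680983540356422
0.095 92 [0.50338118 0.21088713] 0.026515907168655817
0.1 100 [0.50370994 0.21101668] 0.026628273160325146
0.105 90 [0.50393912 0.21048085] 0.026984424277423424
0.11 157 [0.50117071 0.21580284] 0.021129704372679834
stem 40 [0.50263146 0.2107492 ] 0.00696511560505624
```

View pics/side9.png

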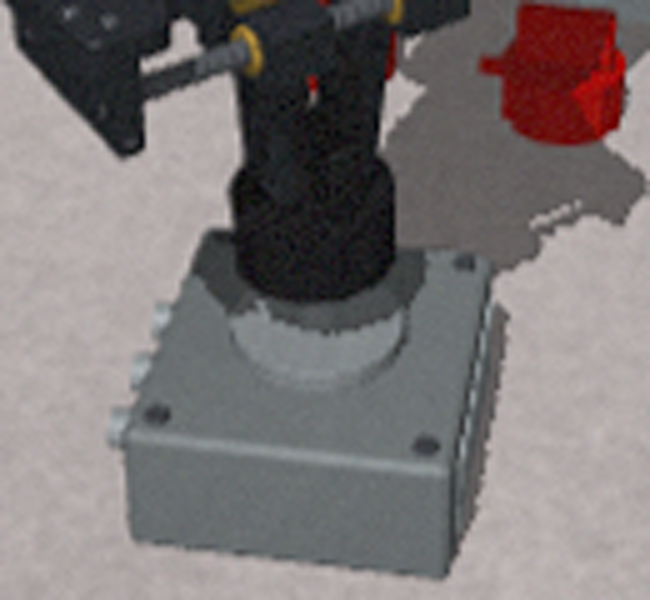

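The side view agrees within 1 mm: knob at (0.5036, 0.2106) over stem at about (0.5026, 0.2107). I descend gently.

>>> play_rows:
  targets:
    - {"jaw":1,"dx":0.0003,"dy":0.0002,"dz":0.003,"yaw":0}
    - {"jaw":1,"dx":0.0003,"dy":0.0002,"dz":0.003,"yaw":0}
    - {"jaw":1,"dx":0.0003,"dy":0.0002,"dz":0.002,"yaw":0}
    - {"jaw":1,"dx":0,"dy":0,"dz":0,"yaw":0}
    - {"jaw":1,"dx":0,"dy":0,"dz":0,"yaw":0}

```text
clock: 17.2
tool_pos: [0.505, 0.2104, 0.1092]
eef_rot: [0.272, 0.962, -0.024, 0.027]
contact_force: [-0.3, -0.7, -1.1]
opening: 0.134
```

```bash
python3 m.py .0022 .0315
```

```text
t 17.2 tcp [0.505  0.2104 0.1092] mouth [0.5044 0.2096 0.0777] knob yaw -31.25 z [ 0.0393 -0.0617 -0.9973] F [-0.31 -0.68 -1.08] M [ 0.075 -0.101  0.03 ]
tool delta level [-0.0001 -0.0003  0.    ] down 1cm [0.00066 0.00032 0.00997] q [-0.17  0.84 -0.61  1.91  0.87  0.69 -0.33] open 11.8
```

>>> play_rows:
  targets:
    - {"jaw":1,"dx":0.0001,"dy":0,"dz":0.002,"yaw":0}
    - {"jaw":1,"dx":0.0001,"dy":0,"dz":0.002,"yaw":0}
    - {"jaw":1,"dx":0.0001,"dy":0,"dz":0.001,"yaw":0}
    - {"jaw":1,"dx":0,"dy":0,"dz":0,"yaw":0}
    - {"jaw":1,"dx":0,"dy":0,"dz":0,"yaw":0}

```text
clock: 17.7
tool_pos: [0.505, 0.2103, 0.1038]
eef_rot: [0.272, 0.962, -0.024, 0.027]
contact_force: [0.3, -0.8, -1.4]
opening: 0.136
```

```bash
python3 m.py .0022 .0315
```

```text
t 17.7 tcp [0.505  0.2103 0.1038] mouth [0.5043 0.2095 0.0722] knob yaw -31.25 z [ 0.0394 -0.0616 -0.9973] F [ 0.26 -0.78 -1.38] M [ 0.12  -0.07  -0.008]
tool delta level [-0.0001 -0.0002  0.    ] down 1cm [0.00066 0.00032 0.00997] q [-0.17  0.85 -0.6   1.91  0.88  0.68 -0.34] open 11.9
```

>>> play_rows:
  targets:
    - {"jaw":1,"dx":0.0001,"dy":0,"dz":0.002,"yaw":0}
    - {"jaw":1,"dx":0.0001,"dy":0,"dz":0.002,"yaw":0}
    - {"jaw":1,"dx":0,"dy":0,"dz":0,"yaw":0}
    - {"jaw":1,"dx":0,"dy":0,"dz":0,"yaw":0}
    - {"jaw":1,"dx":0,"dy":0,"dz":0,"yaw":0}

```text
clock: 18.2
tool_pos: [0.505, 0.2102, 0.0995]
eef_rot: [0.272, 0.962, -0.024, 0.027]
contact_force: [0.1, 0.3, -1.8]
opening: 0.133
```

```bash
python3 m.py .0022 .0315
```

```text
t 18.2 tcp [0.505  0.2102 0.0995] mouth [0.5044 0.2094 0.0679] knob yaw -31.25 z [ 0.0395 -0.0616 -0.9973] F [ 0.11  0.32 -1.81] M [ 0.083 -0.11   0.029]
tool delta level [ 0.0001 -0.0001  0.    ] down 1cm [0.00066 0.00032 0.00997] q [-0.18  0.86 -0.59  1.91  0.89  0.68 -0.34] open 11.7
```

Still no contact with the mouth at 67.9 mm, near or below the key's top. I continue gently.

>>> play_rows:
  targets:
    - {"jaw":1,"dx":0.0001,"dy":0,"dz":0.002,"yaw":0}
    - {"jaw":1,"dx":0.0001,"dy":0,"dz":0.0015,"yaw":0}
    - {"jaw":1,"dx":0,"dy":0,"dz":0,"yaw":0}
    - {"jaw":1,"dx":0,"dy":0,"dz":0,"yaw":0}
    - {"jaw":1,"dx":0,"dy":0,"dz":0,"yaw":0}

```text
clock: 18.7
tool_pos: [0.505, 0.2101, 0.0957]
eef_rot: [0.272, 0.962, -0.024, 0.027]
contact_force: [0.3, -0.3, -2.6]
opening: 0.134
```

```bash
python3 m.py .0022 .0315
```

```text
t 18.7 tcp [0.505  0.2101 0.0957] mouth [0.5043 0.2093 0.0641] knob yaw -31.25 z [ 0.0395 -0.0615 -0.9973] F [ 0.33 -0.28 -2.62] M [ 0.123 -0.051 -0.007]
tool delta level [ 0. -0. -0.] down 1cm [0.00066 0.00032 0.00997] q [-0.18  0.86 -0.59  1.92  0.9   0.67 -0.35] open 11.8
```

The key has entered its slot. 6 mm remain.

>>> play_rows:
  targets:
    - {"jaw":1,"dx":0.0001,"dy":0,"dz":0.002,"yaw":0}
    - {"jaw":1,"dx":0.0001,"dy":0,"dz":0.0015,"yaw":0}
    - {"jaw":1,"dx":0,"dy":0,"dz":0,"yaw":0}
    - {"jaw":1,"dx":0,"dy":0,"dz":0,"yaw":0}
    - {"jaw":1,"dx":0,"dy":0,"dz":0,"yaw":0}

```text
clock: 19.2
tool_pos: [0.505, 0.2099, 0.0919]
eef_rot: [0.272, 0.962, -0.024, 0.027]
contact_force: [-0.8, 0.7, -0.5]
opening: 0.134
```

```bash
python3 m.py .0022 .0315
```

```text
t 19.2 tcp [0.505  0.2099 0.0919] mouth [0.5044 0.2091 0.0603] knob yaw -31.26 z [ 0.0396 -0.0615 -0.9973] F [-0.77  0.69 -0.54] M [ 0.094 -0.08   0.006]
tool delta level [ 0.0001  0.0001 -0.    ] down 1cm [0.00066 0.00032 0.00997] q [-0.18  0.87 -0.58  1.92  0.91  0.66 -0.36] open 11.8
```

>>> play_rows:
  targets:
    - {"jaw":1,"dx":0.0001,"dy":0,"dz":0.0015,"yaw":0}
    - {"jaw":1,"dx":0,"dy":0,"dz":0.001,"yaw":0}
    - {"jaw":1,"dx":0,"dy":0,"dz":0,"yaw":0}
    - {"jaw":1,"dx":0,"dy":0,"dz":0,"yaw":0}
    - {"jaw":1,"dx":0,"dy":0,"dz":0,"yaw":0}

```text
clock: 19.7
tool_pos: [0.505, 0.21, 0.0915]
eef_rot: [0.272, 0.962, -0.024, 0.029]
contact_force: [-0.1, 0.1, -2.7]
opening: 0.131
```

```bash
python3 m.py .0022 .0315
```

```text
t 19.7 tcp [0.505  0.21   0.0915] mouth [0.5044 0.2092 0.0599] knob yaw -31.25 z [ 0.0417 -0.0621 -0.9972] F [-0.13  0.06 -2.68] M [ 0.129 -0.099  0.041]
tool delta level [ 0.0002  0.     -0.    ] down 1cm [0.00068 0.00031 0.00997] q [-0.19  0.87 -0.58  1.92  0.91  0.66 -0.36] open 11.5
```

Contact comes at about 60 mm: the slightly tilted rim is touching the collar. I open the jaws briefly so the knob settles flat, then check.

>>> play_rows:
  targets:
    - {"jaw":0.7,"dx":0,"dy":0,"dz":0,"yaw":0}
    - {"jaw":0.7,"dx":0,"dy":0,"dz":0,"yaw":0}
    - {"jaw":0.7,"dx":0,"dy":0,"dz":0,"yaw":0}
    - {"jaw":0.7,"dx":0,"dy":0,"dz":0,"yaw":0}
    - {"jaw":0.7,"dx":0,"dy":0,"dz":0,"yaw":0}

```text
clock: 20.2
tool_pos: [0.5055, 0.2103, 0.0914]
eef_rot: [0.272, 0.961, -0.024, 0.029]
contact_force: [0.5, 0.0, -0.8]
opening: 0.296
```

```bash
python3 m.py .0022 .0315; python3 w.py w10; cat > hub.py <<'E'
import sys,pickle
from h import *
s,st=pickle.load(open(f"pics/{sys.argv[1]}.pkl","rb"))
P=cloud(s,st);f=s["frame"]
P=P[150:320,190:370].reshape(-1,3);f=f[150:320,190:370].reshape(-1,3)
r_=np.hypot(P[:,0]-.5043,P[:,1]-.2093)
k=(f.max(1)<70)&(r_<.029)&(P[:,2]>.078)&(P[:,2]<.096);h=P[k]
for i in range(4):
    w=np.linalg.lstsq(np.c_[h[:,:2]-[.5043,.2093],np.ones(len(h))],h[:,2],rcond=None)[0]
    e=h[:,2]-np.c_[h[:,:2]-[.5043,.2093],np.ones(len(h))]@w; h=h[abs(e)<.0025]
print("hub top z at axis",w[2],"home 0.086; slope",w[:2],len(h))
E
python3 hub.py w10
python3 - <<'E'
from plant import r
import cv2
s=r.snapshot("side");f=s["frame"][:,:,::-1]
cv2.imwrite("pics/side10.png",cv2.resize(f[200:320,210:340],None,fx=5,fy=5,interpolation=2))
E
```

```text
t 20.2 tcp [0.5055 0.2103 0.0914] mouth [0.505  0.2095 0.0599] knob yaw -31.26 z [ 0.0423 -0.0615 -0.9972] F [ 0.55  0.03 -0.76] M [-0.003 -0.105 -0.011]
tool delta level [ 0.0004 -0.0005 -0.    ] down 1cm [0.00068 0.0003  0.00997] q [-0.19  0.87 -0.58  1.92  0.91  0.66 -0.36] open 26.1
20.2 [0.50549755 0.21030435 0.09142845] [-0.8501  0.5222 -0.0683] [ 0.0423 -0.0615 -0.9972] [ 0.55  0.03 -0.76] [-0.003 -0.105 -0.011] 0.2961322869118639
hub top z at axis 0.08657200419434494 home 0.086; slope [ 0.00115909 -0.00201643] 4939
```

View pics/w10.png

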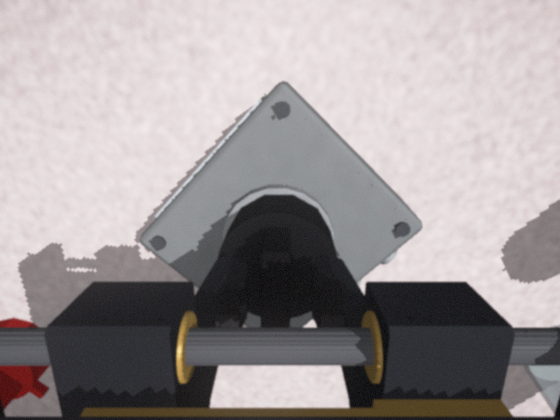

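View pics/side10.png

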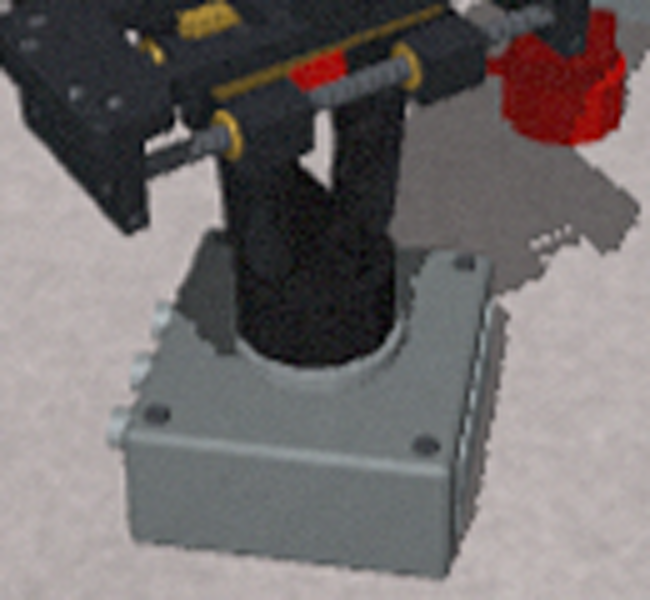

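Fully home: hub top at 86.6 mm (nominal 86) and level within 0.2°. I re-grip and turn clockwise in small steps, 44° in all.

>>> play_rows:
  targets:
    - {"jaw":0.7,"dx":0.0005,"dy":-0.001,"dz":0,"yaw":0}
    - {"jaw":1,"dx":0,"dy":0,"dz":0,"yaw":0}
    - {"jaw":1,"dx":0,"dy":0,"dz":0,"yaw":0}
    - {"jaw":1,"dx":0,"dy":0,"dz":0,"yaw":0}
    - {"jaw":1,"dx":0,"dy":0,"dz":0,"yaw":0}
  squeeze: 30

```text
clock: 20.8
tool_pos: [0.5046, 0.21, 0.0917]
eef_rot: [0.272, 0.962, -0.024, 0.029]
contact_force: [0.4, -0.1, -0.5]
opening: 0.133
```

>>> play_rows:
  targets:
    - {"jaw":1,"dx":0,"dy":0,"dz":0,"yaw":0.05}
    - {"jaw":1,"dx":0,"dy":0,"dz":0,"yaw":0.05}
    - {"jaw":1,"dx":0,"dy":0,"dz":0,"yaw":0.05}
    - {"jaw":1,"dx":0,"dy":0,"dz":0,"yaw":0.05}
    - {"jaw":1,"dx":0,"dy":0,"dz":0,"yaw":0.05}

```text
clock: 21.3
tool_pos: [0.5042, 0.2102, 0.0915]
eef_rot: [0.393, 0.919, -0.02, 0.031]
contact_force: [0.7, 0.3, 1.2]
opening: 0.133
```

```bash
python3 m.py .0022 .0315
```

```text
t 21.3 tcp [0.5042 0.2102 0.0915] mouth [0.504  0.2099 0.0599] knob yaw -45.99 z [ 0.0424 -0.0606 -0.9973] F [0.66 0.28 1.21] M [ 0.066 -0.089  0.182]
tool delta level [-0.0006 -0.0002  0.    ] down 1cm [0.00073 0.00011 0.00997] q [-0.22  0.85 -0.52  1.92  0.86  0.62 -0.58] open 11.7
```

>>> play_rows:
  targets:
    - {"jaw":1,"dx":0,"dy":0,"dz":0,"yaw":0.06}
    - {"jaw":1,"dx":0,"dy":0,"dz":0,"yaw":0.06}
    - {"jaw":1,"dx":0,"dy":0,"dz":0,"yaw":0.06}
    - {"jaw":1,"dx":0,"dy":0,"dz":0,"yaw":0.06}
    - {"jaw":1,"dx":0,"dy":0,"dz":0,"yaw":0.06}

```text
clock: 21.8
tool_pos: [0.5043, 0.2099, 0.0916]
eef_rot: [0.529, 0.848, -0.015, 0.035]
contact_force: [-0.0, -0.4, -0.2]
opening: 0.13
```

```bash
python3 m.py .0022 .0315
```

```text
t 21.8 tcp [0.5043 0.2099 0.0916] mouth [0.5047 0.2099 0.06  ] knob yaw -63.69 z [ 0.0431 -0.0617 -0.9972] F [-0.04 -0.42 -0.23] M [0.001 0.044 0.245]
tool delta level [-0.0004 -0.0006  0.    ] down 1cm [ 0.00074 -0.00012  0.00997] q [-0.27  0.84 -0.44  1.93  0.79  0.57 -0.82] open 11.5
```

>>> play_rows:
  targets:
    - {"jaw":1,"dx":0,"dy":0,"dz":0,"yaw":0.04}
    - {"jaw":1,"dx":0,"dy":0,"dz":0,"yaw":0.04}
    - {"jaw":1,"dx":0,"dy":0,"dz":0,"yaw":0.03}
    - {"jaw":1,"dx":0,"dy":0,"dz":0,"yaw":0.03}
    - {"jaw":1,"dx":0,"dy":0,"dz":0,"yaw":0.03}

```text
clock: 22.3
tool_pos: [0.5043, 0.2097, 0.0917]
eef_rot: [0.601, 0.798, -0.012, 0.036]
contact_force: [0.6, -1.3, 1.4]
opening: 0.13
```

```bash
python3 m.py .0022 .0315
```

```text
t 22.3 tcp [0.5043 0.2097 0.0917] mouth [0.5051 0.2098 0.0602] knob yaw -73.75 z [ 0.0436 -0.0628 -0.9971] F [ 0.61 -1.25  1.39] M [-0.052  0.119  0.294]
tool delta level [-0.0003 -0.0009  0.    ] down 1cm [ 0.00072 -0.00025  0.00997] q [-0.29  0.83 -0.39  1.93  0.75  0.54 -0.95] open 11.5
```

>>> play_rows:
  targets:
    - {"jaw":1,"dx":0,"dy":0,"dz":0,"yaw":0.03}
    - {"jaw":1,"dx":0,"dy":0,"dz":0,"yaw":0.03}
    - {"jaw":1,"dx":0,"dy":0,"dz":0,"yaw":0.03}
    - {"jaw":1,"dx":0,"dy":0,"dz":0,"yaw":0}
    - {"jaw":1,"dx":0,"dy":0,"dz":0,"yaw":0}

```text
clock: 22.8
tool_pos: [0.5042, 0.2095, 0.0919]
eef_rot: [0.64, 0.768, -0.01, 0.037]
contact_force: [-0.0, -1.2, 1.3]
opening: 0.136
```

```bash
python3 m.py .0022 .0315
```

```text
t 22.8 tcp [0.5042 0.2095 0.0919] mouth [0.5052 0.2097 0.0603] knob yaw -79.39 z [ 0.0436 -0.0634 -0.997 ] F [-0.   -1.16  1.28] M [-0.057  0.086  0.267]
tool delta level [-0.0002 -0.0009 -0.    ] down 1cm [ 0.0007  -0.00031  0.00997] q [-0.31  0.83 -0.36  1.93  0.72  0.53 -1.03] open 12.0
```

The tool has reached −79° and the jaws are starting to cam on the bar, so the knob is at its stop. I release, lift and look.

>>> play_rows:
  targets:
    - {"jaw":0.6,"dx":0,"dy":0,"dz":0,"yaw":0}
    - {"jaw":0.6,"dx":0,"dy":0,"dz":0,"yaw":0}
    - {"jaw":0.6,"dx":0,"dy":0,"dz":0,"yaw":0}
    - {"jaw":0.6,"dx":-0.001,"dy":0.0,"dz":-0.012,"yaw":0}
    - {"jaw":0.6,"dx":-0.002,"dy":0.001,"dz":-0.03,"yaw":0}

```text
clock: 23.3
tool_pos: [0.5015, 0.2082, 0.1322]
eef_rot: [0.64, 0.767, -0.014, 0.035]
contact_force: [-0.1, 0.2, -0.9]
opening: 0.404
```

>>> play_rows:
  targets:
    - {"jaw":0.6,"dx":-0.02,"dy":0,"dz":-0.03,"yaw":0}
    - {"jaw":0.6,"dx":-0.03,"dy":0,"dz":-0.02,"yaw":0}
    - {"jaw":0.6,"dx":-0.03,"dy":0,"dz":0,"yaw":0}
    - {"jaw":0.6,"dx":0,"dy":0,"dz":0,"yaw":0}
    - {"jaw":0.6,"dx":0,"dy":0,"dz":0,"yaw":0}

```text
clock: 23.8
tool_pos: [0.516, 0.1334, 0.1972]
eef_rot: [0.64, 0.768, -0.009, 0.037]
contact_force: [0.0, 0.3, -0.0]
opening: 0.403
```

```bash
python3 t.py; python3 w.py w11; python3 - <<'E'
from h import *
import pickle
s,st=pickle.load(open("pics/w11.pkl","rb"))
P=cloud(s,st).reshape(-1,3);f=s["frame"].reshape(-1,3)
d=P[:,:2]-[.5043,.2093];rr=np.hypot(*d.T);dk=f.max(1)<70
b=dk&(rr<.03)&(P[:,2]>.105)&(P[:,2]<.118);print("bar",b.sum(),P[b].mean(0),cv2.minAreaRect((P[b][:,:2]*1000).astype(np.float32)))
h=dk&(rr<.03)&(P[:,2]>.082)&(P[:,2]<.092);q=P[h];w=np.linalg.lstsq(np.c_[q[:,:2]-[.5043,.2093],np.ones(len(q))],q[:,2],rcond=None)[0];print("hub",len(q),w,cv2.minAreaRect((q[:,:2]*1000).astype(np.float32)))
p=dk&(rr>.031)&(rr<.042)&(P[:,2]>.065)&(P[:,2]<.09);m=d[p].mean(0);print("pointer",p.sum(),m,np.degrees(np.arctan2(m[1],m[0])))
E
```

```text
t 23.8 pos [0.516  0.1334 0.1972] yawx 100.32 z [ 0.0449 -0.0609 -0.9971] F [ 0.05  0.3  -0.01] M [ 0.055 -0.038 -0.021] open mm 35.5 q [-0.07  0.66 -0.51  1.9   0.59  0.72 -0.77]
23.8 [0.51598531 0.13342411 0.19722455] [-0.1788  0.9815 -0.0679] [ 0.0449 -0.0609 -0.9971] [ 0.05  0.3  -0.01] [ 0.055 -0.038 -0.021] 0.4032493123078693
bar 1550 [0.50500202 0.21053658 0.11237936] ((505.260498046875, 209.67868041992188), (11.984574317932129, 43.72441864013672), 12.567623138427734)
hub 4189 [-0.0022443   0.00289745  0.08660384] ((505.29736328125, 209.3676300048828), (54.4610710144043, 54.59834289550781), 50.8503303527832)
pointer 80 [ 0.00838001 -0.03333401] -75.88853742667959
```

View pics/w11.png

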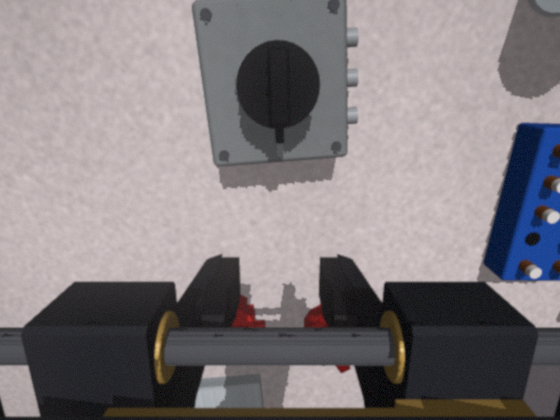

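The knob is home: hub top at 86.6 mm and level. Its pointer, at pixel (279,135), stands over the mark at (279,150). The bar is at −77.4° and the pointer at −75.9°, against −75.4° wanted. The gripper is clear.

```bash
python3 -c "
from plant import r
print(r.finish_job())"
```

```text
the job is handed in; nothing more can be done
None
```

I put the black knob on the valve's stem, turned it clockwise to its stop with the pointer over the raised mark, let go and handed the job in at about 24 s.

- **Fit:** I read the key's direction from depth (−30.6° in the world) and lined the knob up with it first. It dropped onto the key on the way down, so the press-and-turn search was never needed. No force reading between moves showed more than a few newtons.
- **Home check:** after opening the jaws for a moment, the hub top was at 86.6 mm (86 mm nominal) and level within 0.2°. This was before turning.
- **Final check:** hub top 86.6 mm, about 1 mm from the stem's axis. The pointer was at −75.9° and the bar at −77.4°, against −75.4° for the mark, so within about 2°. The gripper was clear.

**What did not go smoothly:**
- The first grasp approach would have run the last joint near its limit, so I turned the gripper half a turn.
- The first grip sat too high, so I regrasped deeper.
- The tool drifted to about 0.07 rad of tilt during turns. The knob touched the collar slightly tilted until I let it settle.
- At the stop the jaws turned a few degrees further than the bar.
- I did not measure the nut, fitting and other bystanders again at the end. I saw no sign of contact with any of them.

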